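Hang the drilling template on its twin pins and lock it

ROBOT

A 6-joint arm with a two-finger parallel gripper is mounted at the origin on a cart in front of the work surface, level with it; the furniture and walls round the work are solid. World frame = base frame: x ahead of the robot, y to its left, z up, the work surface at z = 0. Lengths are in mm, angles in rad, forces in N, time in s.
With the tool pointing down it reaches from about 275 to 1000 mm from the base axis. Payload 8.4 kg.
Tool frame: the origin (TCP) lies at the very end of the fingers, on their centre line; the grasp point (between the pads) lies 19 mm behind it; z points along the fingers, y is the direction in which the jaws open and shut (so a half turn about z gives the same grasp; the last joint's range is limited). The gripper opens to 85 mm and grips with 20 to 120 N. Pads are 22 mm wide; open, the fingers measure 114 mm over their backs; the gripper's body (76 mm by 85 mm) begins 54 mm behind the grasp point. The pads swing forward as they close: fully open they stand 13 mm farther back than shut.
Start: joints at [-1.279, 0.353, 1.633, -0, 1.155, -0.002], TCP at [180.993, -598.222, 202.781] pointing down, gripper open.
Joint ranges: [-2.63, 2.63], [-0.92, 2.1], [0.06, 2.66], [-1.3, 4.44], [0, 2.69], [-3.02, 3.02]. Speed limits (rad/s): [2.22, 2.22, 2.79, 3.14, 3.14, 3.14].

INTERFACE

Orientations are given as a unit quaternion [x, y, z, w].
In Python, from workcell import robot gives the robot as it stands. The module is installed in compiled form; this text tells all that it offers.
- The arm moves only by the shell command python3 -m handwheel 'ROWS' [OPENING] [FORCE]. ROWS is JSON, a list of rows, each a list of 2 entries, a list of its own where there are three numbers: the shift along the tool's x, y, z in mm, then the turn, a rotation vector about the tool's x, y, z in degrees. A call has 1 to 5 rows; each row shifts and turns the commanded pose from where the row before left it, along the tool's axes as they then stand; what a row does not reach is not made up. A row lasts 1/10 s, in which the tool goes at most 50 mm and 8.59 degrees, less where a joint would pass 70% of its speed; a pose out of reach is approached as far as the arm can. A call with a gripper value outside its range is refused whole. OPENING is the finger opening in mm, from 0 to 85.4, set as the call begins (- or left out, the last holds). The fingers move at their own pace and stop on an object; FORCE is the grip in N (left out, the last holds). Time passes only in rows, so rows that do not move let the fingers close. It gives the time, the measured TCP pose, the force and the opening at its end, in the units of the state.
- robot.get_state(): the state, without advancing time (a new reading comes with each control period).
- robot.snapshot(name): name is "scene" or "side" or "wrist"; returns a dict with "img" (400x640x3 uint8, blue, green, red), "range_z" (400x640 float32, mm along the optical axis (not along the pixel's ray), 0 where there is no reading), "intrinsics" (3x3 intrinsics, pixels), "extrinsics" (4x4, takes a point from camera to world coordinates). Camera axes: x right, y down, z forward; pixel columns grow to the right and rows downward; lengths in mm; the calibration is good to about 2 mm. A picture is of the moment at which its call begins.
- robot.sign_off(): hands the job in, once; it reports no verdict.
Trained networks look in a picture, given as the dict that the camera call returned (one of the last four; its "shot" number tells which), for a name from the list of things; names that differ only in an ending like _2 or _b are one class to them, and where a whole thing is asked for, a point or a joint stands for the part that bears it (a point fixed in the world has none). Each returns a list of dicts, best first, with "confidence" (0 to 1); they miss things now and then, are a little off and sometimes report something else, mostly with a low value. They report only what shows in the picture. A call takes as long as a camera call.
- robot.search_frame(picture, name): "centre" ([column, row] in pixels, amid what is visible of it).
- robot.masks_of(picture, name): "region" (400x640 bool, what is visible of it) and "centre" ([column, row] in pixels, amid what is visible of it).
- robot.spot_point(picture, name): "centre" ([column, row] in pixels: a listed point, or the origin of a listed thing).
The state is a dict: "time_s": time; "joint_positions": joint angles; "joint_vel": joint speeds; "joint_torque": joint torques, N m; "tool_pos": TCP position; "orientation": TCP orientation; "wrist_force": force on the tool from outside, world axes, zero at the start; "torque": the same for the moment, N m; "gripper_width": finger opening in mm.
Only numpy, scipy, OpenCV 4.12 (cv2) and the standard library are available. Lean on these libraries where they do the work, as an engineer would, in place of code of your own. Each camera call takes 0.05 s, during which the arm holds its last target.

TASK

Pick up the aluminium drilling template by its black grip bar, set both of its keyholes over the two headed pins of the dark wooden jig and let it down flat on the jig. Then slide it towards the robot, so that the pins run into the narrow slots, until its edge meets the dark steel stop bar, press it lightly (about 6 N) against the bar for a moment, and let go. Be gentle: never push the template against the jig or the bar harder than 25 N, and leave the round die and the tape roll where they are.

Things in the scene. Friction and masses are not known exactly. Their poses are not given: they have to be found in the camera images.
- template_grip (a point): Drilling template, 0.2 to 0.45 kg: aluminium plate 80 (its x) x 180 (its y) x 8 mm with a black grip bar over its middle, 18 mm thick in x, 76 mm long in y, from 16 to 48 mm above the plate's underside; grasp it across the 18 mm. The bar sits on rubber mounts that give up to 5 mm in z (4 N per mm) and x (8 N per mm). This point: grip centre, 34 mm above the underside. z up. Starts flat on the bench.
- keyhole_left (a point): Centre of the wide end of the template's left keyhole, at the plate's top face: 15 mm to -x and 60 mm to +y of the grip. The wide end is 20.6 mm long in x (1.3 mm to spare before and behind a pin head) and 23 mm wide in y (2.5 mm to spare each side); from it a slot 13 mm wide runs 43 mm to the template's +x, more than is needed.
- keyhole_right (a point): The same for the right keyhole: 15 mm to -x and 60 mm to -y of the grip.
- jig: Jig, fixed to the bench: dark wooden base, 20 mm thick, from x = -77 to +61 mm and 230 mm long in y; origin at the underside under jig_top, z up, its -x side towards the robot. Template axes go the same way as the jig's.
- jig_top (a point): Middle of the base's top, where the template's underside comes to lie. A steel rail set flush in the base along y carries two upright steel pins at y = +60 and -60 mm: shank 8 mm, round head 18 mm, head 10.5 to 15.5 mm above this top. The rail was set by hand: both pins stand together anywhere from 8 mm to -x to 8 mm to +x of this point; this is not measured, find it by feel or eye.
- stop: Foot of the stop, fixed on the jig's -x edge at jig x = -71 mm; origin at its underside, axes as the jig's. It carries a dark steel stop bar, 10 mm high, 120 mm long in y. The bar was set by hand: its face towards the pins stands anywhere from 13 to 23 mm to +x of this origin, not measured. Home, the template's -x edge (40 mm from its centre) touches that face.
- die_round: Round steel cutting die, 40 mm across, 35 mm high, origin at the centre of its underside; leave it alone
- tape_roll: Black roll of tape lying flat, 62 mm across, 19 mm high, origin at the centre of its underside; leave it alone

How it is judged:
By the outcome, as a careful person would: the job done as asked, in the order asked, and still so for the second after the job is handed in, with the robot touching nothing.
It also fails if it takes over 72 s, if anything falls off the work surface, if the arm or the gripper's body presses on something with over 40 N, if the wrist force passes 120 N, or if a joint passes its speed limit or range.

## Working session

There is one attempt and no reset: what is moved stays moved. The work goes in short steps, Python scripts to look and compute and a shell command to move; the robot and the scene stay as the last step left them, time stands still between calls to the robot, and variables do not carry over. Pictures are saved under pics/ and viewed, and the job is handed in when it is done.

```bash
mkdir -p pics
cat > h.py <<'E'
from workcell import robot
import cv2, numpy as np
from scipy.spatial.transform import Rotation as R
def snap(cam,fn=None):
    p=robot.snapshot(cam)
    if fn: cv2.imwrite('pics/'+fn,p['img'])
    return p
def ray(p,uv):
    K=np.array(p['intrinsics']);T=np.array(p['extrinsics'])
    d=np.linalg.inv(K)@[uv[0],uv[1],1]
    return T[:3,3],T[:3,:3]@d
def at_z(p,uv,z):
    o,d=ray(p,uv);return o+d*(z-o[2])/d[2]
def at_depth(p,uv):
    o,d=ray(p,uv);u,v=int(round(uv[0])),int(round(uv[1]))
    w=p['range_z'][max(v-1,0):v+2,max(u-1,0):u+2];w=w[w>0]
    return o+d*np.median(w) if w.size else None
def proj(p,X):
    T=np.linalg.inv(np.array(p['extrinsics']));c=T[:3,:3]@np.array(X)+T[:3,3];q=np.array(p['intrinsics'])@c;return q[:2]/q[2]
E
python3 - <<'E'
from h import *
np.set_printoptions(precision=1,suppress=True)
s=robot.get_state();print(s)
for c in ['scene','side','wrist']:
    p=snap(c,c+'0.png');print(c,np.array(p['extrinsics'])[:3])
    for n in ['template_grip','keyhole_left','keyhole_right','jig_top','stop','die_round','tape_roll']:
        for r in robot.spot_point(p,n)[:2]:
            print(n,r['confidence'],np.array(r['centre']),at_depth(p,r['centre']))
E
```

```text
{'time_s': 0.0, 'joint_positions': array([-1.3,  0.4,  1.6,  0. ,  1.2, -0. ]), 'joint_vel': array([-0., -0.,  0., -0.,  0., -0.]), 'joint_torque': array([  0. , -60.5, -34.2,   0. ,   0. ,  -0. ]), 'tool_pos': array([ 180.8, -597.7,  202. ]), 'orientation': array([ 1. ,  0.1, -0. , -0. ]), 'wrist_force': array([0.8, 0. , 0. ]), 'torque': array([ 0.,  0., -0.]), 'gripper_width': 85.40736286511334}
scene [[   0.8   -0.5    0.4  236.7]
 [  -0.6   -0.6    0.5 -352.1]
 [  -0.    -0.6   -0.8  710. ]]
template_grip 0.72 [314.  249.8] [470.2  -7.5  48.3]
keyhole_left 0.92 [301.1 286. ] [420.  -34.8   0.1]
keyhole_right 0.82 [339.6 243.7] [538.8  -1.3   0.3]
jig_top 0.72 [265.6 183.4] [493.1 216.7  18.5]
jig_top 0.59 [267.2 186.4] [491.1 206.1  19.5]
stop 0.75 [237.1 197.8] [418.8 212.4  24. ]
stop 0.38 [264.7 182.9] [492.  218.6  19.3]
die_round 0.84 [361.9 178.6] [683.8 104.4  13. ]
tape_roll 0.89 [336.2 155.1] [679.3 197.1  17.1]
side [[   1.    -0.1    0.1  420.2]
 [  -0.1   -0.4    0.9 -815.2]
 [  -0.    -0.9   -0.4  418.8]]
template_grip 0.63 [286.1 225.5] [467.4 -14.2  39.5]
keyhole_left 0.68 [260.7 248.8] [421.4 -21.7   2.1]
keyhole_right 0.83 [322.2 235.2] [534.1  15.6   0.5]
jig_top 0.7 [289.7 187.9] [491.9 210.1  21.5]
stop 0.48 [256.2 188.7] [420.8 201.5  27.7]
stop 0.38 [382.  190.6] [ 597.8 -154.   149.6]
die_round 0.59 [259.2 187.8] [427.1 194.7  32. ]
tape_roll 0.71 [380.9 190. ] [685.6 181.6  14.5]
wrist [[   0.3   -0.9   -0.3  254. ]
 [  -1.    -0.3   -0.1 -576.1]
 [  -0.     0.3   -1.   375.5]]
```

View pics/scene0.png

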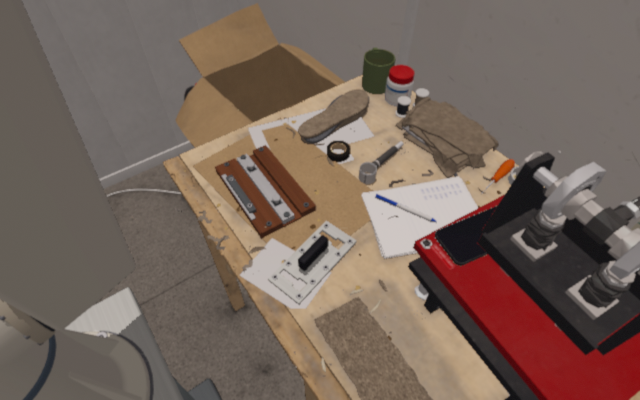

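View pics/side0.png

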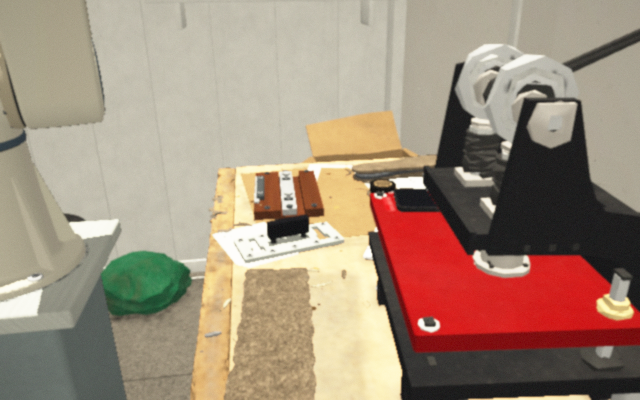

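The template lies with its long side roughly along world x. Its keyholes show at scene pixels (301,286) and (340,244). The jig is around (265,185), with the stop bar on its robot side. I'll build a height map of the obstacles and measure the jig more closely.

Run:
```python
from h import *
np.set_printoptions(precision=1,suppress=True)
p=snap('scene')
im=p['img']
c=cv2.resize(im[135:310,200:380],None,fx=4.4,fy=3.4,interpolation=cv2.INTER_CUBIC);cv2.imwrite('pics/sc_zoom.png',c)
q=snap('side'); c=cv2.resize(q['img'][160:270,210:410],None,fx=4,fy=4,interpolation=cv2.INTER_CUBIC);cv2.imwrite('pics/si_zoom.png',c)
for P in (p,q):
    K=P['intrinsics'];T=P['extrinsics'];z=P['range_z'];v,u=np.mgrid[:400,:640]
    X=np.stack([(u-K[0,2])/K[0,0]*z,(v-K[1,2])/K[1,1]*z,z],-1)[z>0]@T[:3,:3].T+T[:3,3]
    H=np.full((16,14),-99)
    xi=((X[:,0]-0)//75).astype(int);yi=((X[:,1]+700)//75).astype(int)
    m=(xi>=0)&(xi<14)&(yi>=0)&(yi<16)&(X[:,2]>-20)
    np.maximum.at(H,(yi[m],xi[m]),X[m,2].astype(int));print('cols x from 0 step75; rows y from -700');
    for k,r in enumerate(H):print(-700+75*k,r)
s=robot.get_state();print(R.from_quat(s['orientation']).as_matrix());print(np.linalg.inv(np.block([[R.from_quat(s['orientation']).as_matrix(),s['tool_pos'][:,None]],[0,0,0,1]]))@snap('wrist')['extrinsics'])
```

```text
cols x from 0 step75; rows y from -700
-700 [-99 -99 -99 -99 -99 -99 -99 -99 -99 -99 -99 -99 -99 -99]
-625 [-99 -99 -99 -99 -99 -99 -99 -99 -99 -99 -99 -99 -99 -99]
-550 [-99 -99 -99 -99 -99 -99 -99 -99 144  25 -99 -99 -99 -99]
-475 [-99 -99 -99 -99 -99 -99 -99 144 268 229 160 -99 -99 -99]
-400 [-99 -99 -99 -99 -99 -99   2 144 346 340 187 -99 -99  70]
-325 [-99 -99 -99 -99 -99  18  18 144 356 359 185 -99 -99 184]
-250 [-99 -99 -99 -99   5  18  18 146 334 336 228 -99 -99 303]
-175 [-99 481 624 631   6  19  19 149 154 154 143   7  20 404]
-100 [327 468 536 547   2  12  12   9   8  15   9  15  55 400]
-25 [232 258 310 -99   6  50  50  12   9  17   9  62  62 371]
50 [ 15  88  -8 -99   6  32  26  30   7  35  19  63  63 344]
125 [  3   4 -99 -99   6  32  37  31  18  35  20  61  65 315]
200 [-99 -99 -99 -99   6  34  37  22  21  29   3   9  93 288]
275 [-99 -99 -99 -99   3  30  36  24  29  30  30  31  95 260]
350 [-99 -99 -99 -99   3   3   5   4   4   3  29  29  97 234]
425 [-99 -99 -99 -99   1   1   2   2   4   3   2   2   1 202]
cols x from 0 step75; rows y from -700
-700 [-99 -99 -99 -99 
[... 457 characters left out ...]
153 -99 -99 -99 -99 168]
-100 [266 406 406 -99   2  11  12  10   7 -99 -99 -99 -99 390]
-25 [243 353 402 -99   3  50  50  12   6 -99 -99 -99 -99 393]
50 [  1  59  -1 -99   6  34  26  31   3  35 -99 -99 -99 392]
125 [  3   3  -1 -99   6  34  37  22  19  33 -99 -99 -99 390]
200 [-99 -99 -99 -99   5  34  37  22  20  30   3 -99 -99 388]
275 [-99 -99 -99 -99   2  30  37  25  30  30  30  31 -99 387]
350 [-99 -99 -99 -99   2   3   4   3   4   2  28  29 -99 385]
425 [-99 -99 -99 -99   1   2   2   3   5   4   1 -99 -99 384]
[[ 1.   0.3  0. ]
 [ 0.3 -1.  -0. ]
 [ 0.   0.  -1. ]]
[[   0.    -1.    -0.3   76.3]
 [   1.     0.    -0.    -0. ]
 [   0.    -0.3    1.  -172.6]
 [   0.     0.     0.     1. ]]
```

View pics/sc_zoom.png

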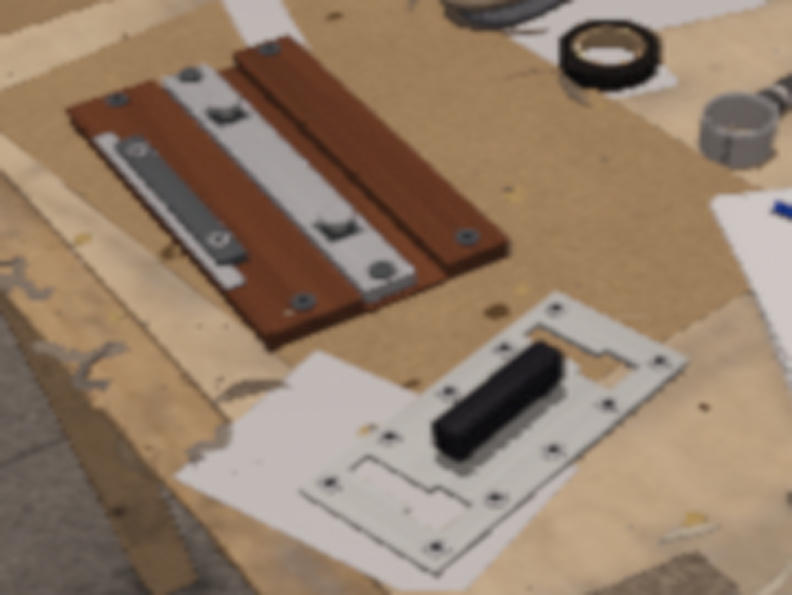

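View pics/si_zoom.png

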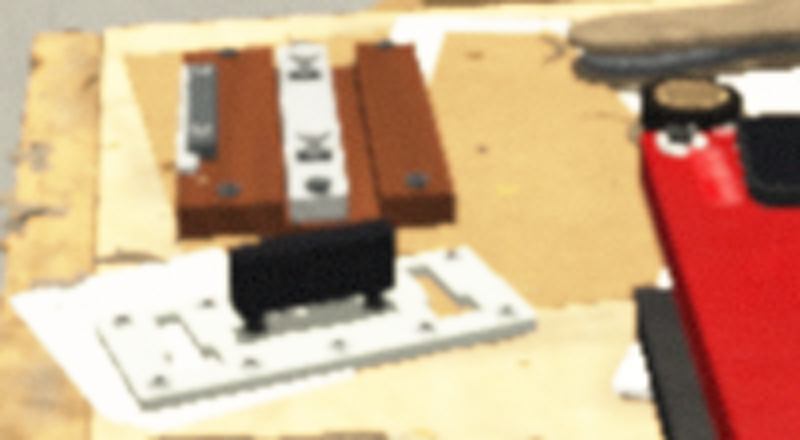

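```bash
cat > plan.py <<'E'
# plan.py x y z yaw_deg n : suggest rows (yaw of tool x, tool pointing down) from present pose
import sys,json
from h import *
x,y,z,yaw,n=[float(a) for a in sys.argv[1:6]];n=int(n);dec=int(sys.argv[6]) if len(sys.argv)>6 else 0
s=robot.get_state();M=R.from_quat(s['orientation']).as_matrix();p=np.array(s['tool_pos'])
tgt=np.array([x,y,z]);y0=np.degrees(np.arctan2(M[1,0],M[0,0]));dy=yaw-y0
def Rt(a):
    a=np.radians(a);return np.array([[np.cos(a),np.sin(a),0],[np.sin(a),-np.cos(a),0],[0,0,-1]])
rv=(R.from_matrix(M).inv()*R.from_matrix(Rt(yaw))).as_rotvec(degrees=True)
print('delta',(tgt-p).round(1),'dyaw',round(dy,2),'tilt of tool z',M[:,2].round(4))
rows=[]
for k in range(n):
    d=Rt(y0+dy*k/n).T@((tgt-p)/n)
    f=lambda v:round(float(v),dec) if dec else int(round(float(v)))
    rows.append([[f(a) for a in d],[0,0,round(-dy/n,2)]])
for k in range(0,n,5):print(json.dumps(rows[k:k+5]))
E
python3 plan.py 300 -300 300 90 10
```

```text
delta [119.  298.2  97.2] dyaw 73.17 tilt of tool z [ 0. -0. -1.]
[[[20, -25, -10], [0, 0, -7.32]], [[23, -22, -10], [0, 0, -7.32]], [[26, -19, -10], [0, 0, -7.32]], [[28, -16, -10], [0, 0, -7.32]], [[30, -12, -10], [0, 0, -7.32]]]
[[[31, -8, -10], [0, 0, -7.32]], [[32, -4, -10], [0, 0, -7.32]], [[32, 0, -10], [0, 0, -7.32]], [[32, 4, -10], [0, 0, -7.32]], [[31, 8, -10], [0, 0, -7.32]]]
```

```bash
python3 -m handwheel '[[[20,-25,-10],[0,0,-7.3]],[[23,-22,-10],[0,0,-7.3]],[[26,-19,-10],[0,0,-7.3]],[[28,-16,-10],[0,0,-7.3]],[[30,-12,-10],[0,0,-7.3]]]'
python3 -m handwheel '[[[31,-8,-10],[0,0,-7.3]],[[32,-4,-10],[0,0,-7.3]],[[32,0,-10],[0,0,-7.3]],[[32,4,-10],[0,0,-7.3]],[[31,8,-10],[0,0,-7.3]]]'
python3 plan.py 445 -15 330 196 14
```

```text
time_s: 1.85
tool_pos: [241.5, -448.1, 253.2]
orientation: [0.893, 0.451, 0.0, 0.0]
wrist_force: [-0.2, -0.4, 0.3]
gripper_width: 85.4
time_s: 2.35
tool_pos: [301.7, -299.3, 303.3]
orientation: [0.706, 0.708, 0.0, 0.0]
wrist_force: [0.4, -0.1, -0.8]
gripper_width: 85.6
delta [143.3 284.3  26.7] dyaw 105.88 tilt of tool z [ 4.e-04 -3.e-04 -1.e+00]
[[[20, 10, -2], [0, 0, -7.56]], [[19, 13, -2], [0, 0, -7.56]], [[17, 15, -2], [0, 0, -7.56]], [[15, 17, -2], [0, 0, -7.56]], [[12, 19, -2], [0, 0, -7.56]]]
[[[10, 21, -2], [0, 0, -7.56]], [[7, 22, -2], [0, 0, -7.56]], [[4, 22, -2], [0, 0, -7.56]], [[1, 23, -2], [0, 0, -7.56]], [[-2, 23, -2], [0, 0, -7.56]]]
[[[-5, 22, -2], [0, 0, -7.56]], [[-8, 21, -2], [0, 0, -7.56]], [[-11, 20, -2], [0, 0, -7.56]], [[-13, 19, -2], [0, 0, -7.56]]]
```

```bash
python3 -m handwheel '[[[20,10,-2],[0,0,-7.6]],[[19,13,-2],[0,0,-7.6]],[[17,15,-2],[0,0,-7.6]],[[15,17,-2],[0,0,-7.6]],[[12,19,-2],[0,0,-7.6]]]'
python3 -m handwheel '[[[10,21,-2],[0,0,-7.6]],[[7,22,-2],[0,0,-7.6]],[[4,22,-2],[0,0,-7.6]],[[1,23,-2],[0,0,-7.6]],[[-2,23,-2],[0,0,-7.6]]]'
python3 -m handwheel '[[[-5,22,-2],[0,0,-7.6]],[[-8,21,-2],[0,0,-7.6]],[[-11,20,-2],[0,0,-7.6]],[[-13,19,-2],[0,0,-7.6]],[[0,0,0],[0,0,0]]]'
python3 - <<'E'
from h import *
np.set_printoptions(precision=1,suppress=True)
p=snap('wrist','w1.png');print(p['extrinsics'])
for n,z in [('template_grip',48),('keyhole_left',8),('keyhole_right',8),('jig_top',20),('stop',20)]:
    for r in robot.spot_point(p,n)[:2]:
        print(n,r['confidence'],np.array(r['centre']),at_z(p,r['centre'],z),at_depth(p,r['centre']))
print(robot.get_state()['joint_positions'])
E
```

```text
time_s: 2.85
tool_pos: [352.6, -198.5, 313.1]
orientation: [0.437, 0.899, -0.0, 0.0]
wrist_force: [-0.5, -1.1, -0.1]
gripper_width: 85.1
time_s: 3.35
tool_pos: [404.4, -96.0, 323.0]
orientation: [0.121, 0.993, -0.0, 0.0]
wrist_force: [0.1, -0.6, 0.5]
gripper_width: 85.5
time_s: 3.85
tool_pos: [446.2, -14.2, 331.0]
orientation: [-0.144, 0.99, 0.0, 0.0]
wrist_force: [-1.1, 0.6, 0.8]
gripper_width: 85.2
[[ -0.3   0.9   0.3 374.4]
 [  1.    0.3   0.1 -35.6]
 [  0.    0.3  -1.  503.6]
 [  0.    0.    0.    1. ]]
template_grip 0.87 [318.6 172.6] [465.6  -5.5  48. ] [465.3  -5.6  49.4]
template_grip 0.3 [444.3 225.7] [490.2 205.1  48. ] [496.8 218.9  21.9]
keyhole_left 0.91 [306.2 133.1] [419.7 -38.9   8. ] [420.3 -39.    1.5]
keyhole_right 0.62 [308.4 208. ] [535.5  -1.9   8. ] [537.6  -1.5   1.5]
jig_top 0.67 [443.8 226. ] [498.  219.3  20. ] [497.5 218.3  22. ]
stop 0.96 [463.  183.2] [422.5 219.5  20. ] [421.9 216.1  26.3]
[-0.  -0.   1.8 -0.   1.4 -1.9]
```

View pics/w1.png

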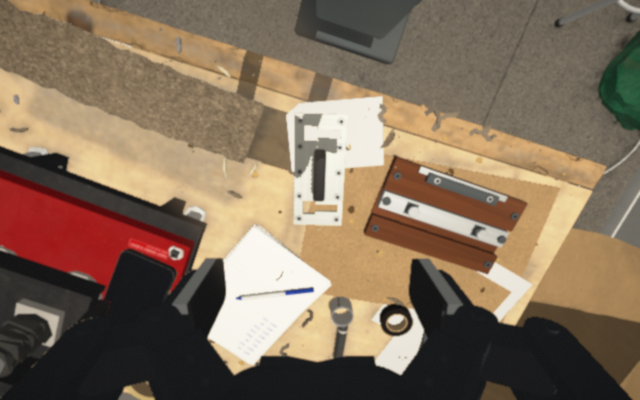

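The wrist view shows the template at about (318,172), wide ends to the left, and the jig at about (444,226). Next I'll get precise template and jig poses from crops and masks.

Run:
```python
from h import *
np.set_printoptions(precision=1,suppress=True)
p=snap('wrist')
im=p['img'];cv2.imwrite('pics/w1z.png',cv2.resize(im[90:230,280:360],None,fx=4.2,fy=4.2,interpolation=cv2.INTER_CUBIC))
cv2.imwrite('pics/w1j.png',cv2.resize(im[145:280,355:535],None,fx=4.4,fy=4.4,interpolation=cv2.INTER_CUBIC))
for n,z in [('template_grip',8),('jig',20)]:
    r=robot.masks_of(p,n)
    for q in r[:1]:
        m=q['region'].astype(np.uint8);v,u=np.nonzero(m)
        X=np.array([at_z(p,(a,b),z)[:2] for a,b in zip(u,v)],np.float32)
        print(n,q['confidence'],m.sum(),cv2.minAreaRect(X))
        print(cv2.boundingRect(m))
# bar top: dark points with z ~48
K=p['intrinsics'];T=p['extrinsics'];z=p['range_z'];v,u=np.mgrid[:400,:640]
X=np.stack([(u-K[0,2])/K[0,0]*z,(v-K[1,2])/K[1,1]*z,z],-1)@T[:3,:3].T+T[:3,3]
b=(abs(X[...,2]-48)<8)&(u>300)&(u<340)&(v>130)&(v<220)
print('bar',b.sum(),X[b].mean(0),cv2.minAreaRect(X[b][:,:2].astype(np.float32)))
```

```text
template_grip 0.82 4975 ((472.4867248535156, -3.1908493041992188), (181.9916534423828, 80.20803833007812), 14.975854873657227)
(295, 114, 53, 113)
jig 0.96 10118 ((486.2835693359375, 213.1443328857422), (236.11129760742188, 139.24327087402344), 87.66934204101562)
(365, 158, 164, 117)
bar 601 [471.3  -3.8  48.8] ((472.557373046875, -3.5777339935302734), (75.4124526977539, 17.937265396118164), 15.755236625671387)
```

View pics/w1z.png

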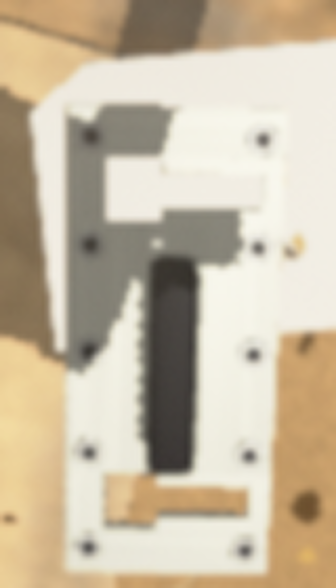

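View pics/w1j.png

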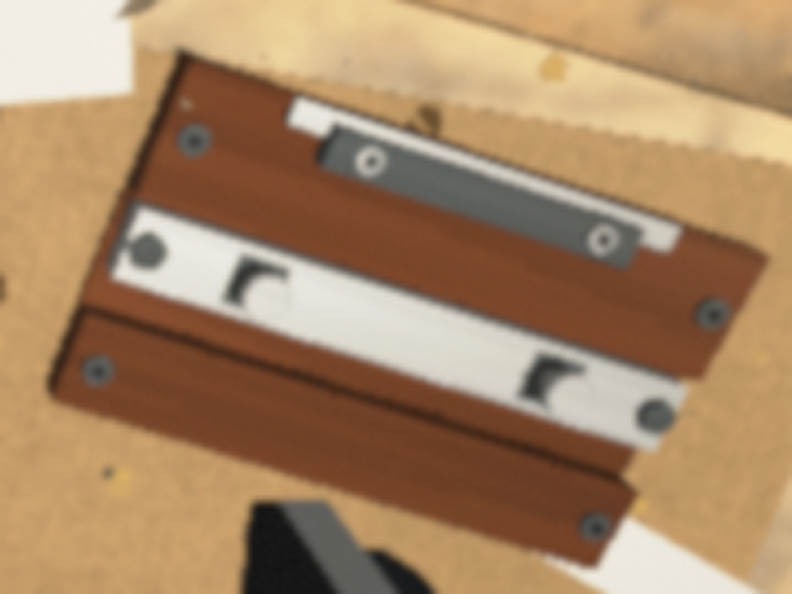

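```bash
python3 - <<'E'
from h import *
np.set_printoptions(precision=1,suppress=True)
p=snap('wrist')
for c in [(268,295),(575,395)]: print('pin',at_z(p,(355+c[0]/4.4-.4,145+c[1]/4.4-.4),35.5))
for c in [(320,163),(628,268)]: print('bar face',at_z(p,(355+c[0]/4.4-.4,145+c[1]/4.4-.4),33))
for c in [(83,310),(632,488),(130,205),(690,380)]: print('edge',at_z(p,(355+c[0]/4.4-.4,145+c[1]/4.4-.4),20))
E
python3 plan.py 472.5 -3.5 75 195.4 10
```

```text
pin [484.1 156.   35.5]
pin [488.9 277.7  35.5]
bar face [434.3 156.6  33. ]
bar face [439.5 276.5  33. ]
edge [512.3  99.   20. ]
edge [522.1 325.8  20. ]
edge [469.6 102.   20. ]
edge [475.2 326.9  20. ]
delta [  27.3   12.8 -255.8] dyaw 359.23 tilt of tool z [ 0. -0. -1.]
[[[-3, 0, 26], [0, 0, -35.92]], [[-3, -1, 26], [0, 0, -35.92]], [[-1, -3, 26], [0, 0, -35.92]], [[0, -3, 26], [0, 0, -35.92]], [[2, -2, 26], [0, 0, -35.92]]]
[[[3, 0, 26], [0, 0, -35.92]], [[3, 1, 26], [0, 0, -35.92]], [[1, 3, 26], [0, 0, -35.92]], [[0, 3, 26], [0, 0, -35.92]], [[-2, 2, 26], [0, 0, -35.92]]]
```

```bash
sed -i 's/dy=yaw-y0$/dy=(yaw-y0+180)%360-180/' plan.py; python3 plan.py 472.5 -3.5 75 195.4 8
```

```text
delta [  27.3   12.8 -255.8] dyaw -0.77 tilt of tool z [ 0. -0. -1.]
[[[-4, 1, 32], [0, 0, 0.1]], [[-4, 1, 32], [0, 0, 0.1]], [[-4, 1, 32], [0, 0, 0.1]], [[-4, 1, 32], [0, 0, 0.1]], [[-4, 1, 32], [0, 0, 0.1]]]
[[[-4, 1, 32], [0, 0, 0.1]], [[-4, 1, 32], [0, 0, 0.1]], [[-4, 1, 32], [0, 0, 0.1]]]
```

```bash
python3 -m handwheel '[[[-4,1,32],[0,0,0.1]],[[-4,1,32],[0,0,0.1]],[[-4,1,32],[0,0,0.1]],[[-4,1,32],[0,0,0.1]],[[-4,1,32],[0,0,0.1]]]'
python3 -m handwheel '[[[-4,1,32],[0,0,0.1]],[[-4,0,32],[0,0,0.1]],[[-2,0,32],[0,0,0.1]],[[0,0,0],[0,0,0]]]'
python3 plan.py 472.5 -3.5 16 195.4 3 1
python3 - <<'E'
from h import *
np.set_printoptions(precision=1,suppress=True)
p=snap('wrist','w2.png')
for n,z in [('template_grip',48),('keyhole_left',8),('keyhole_right',8)]:
    for r in robot.spot_point(p,n)[:2]:
        print(n,r['confidence'],np.array(r['centre']),at_z(p,r['centre'],z),at_depth(p,r['centre']))
K=p['intrinsics'];T=p['extrinsics'];z=p['range_z'];v,u=np.mgrid[:400,:640]
X=np.stack([(u-K[0,2])/K[0,0]*z,(v-K[1,2])/K[1,1]*z,z],-1)@T[:3,:3].T+T[:3,3]
b=(abs(X[...,2]-48)<5)&(abs(X[...,0]-472)<50)&(abs(X[...,1]+3)<30)
print('bar',b.sum(),X[b].mean(0),cv2.minAreaRect(X[b][:,:2].astype(np.float32)))
E
```

```text
time_s: 4.85
tool_pos: [463.3, -5.7, 169.7]
orientation: [-0.137, 0.991, -0.0, 0.0]
wrist_force: [-0.1, 0.2, 0.5]
gripper_width: 85.4
time_s: 5.25
tool_pos: [469.8, -2.1, 71.6]
orientation: [-0.134, 0.991, 0.0, -0.003]
wrist_force: [-0.5, 0.5, 0.8]
gripper_width: 85.2
delta [  2.7  -1.4 -55.6] dyaw -0.01 tilt of tool z [-6.5e-03  1.0e-04 -1.0e+00]
[[[-0.7, -0.7, 18.5], [0, 0, 0.0]], [[-0.7, -0.7, 18.5], [0, 0, 0.0]], [[-0.7, -0.7, 18.5], [0, 0, 0.0]]]
template_grip 0.62 [314.9 219.2] [467.7  -3.8  48. ] [467.2  -4.   49.5]
keyhole_left 0.98 [293.2 128.5] [417.9 -34.1   8. ] [418.5 -34.5   1.4]
keyhole_right 0.92 [296.1 276.5] [535.5  -1.9   8. ] [539.1  -1.3   1.8]
bar 2825 [469.6  -4.   48.8] ((472.07281494140625, -3.142894744873047), (75.303466796875, 17.890033721923828), 14.634559631347656)
```

View pics/w2.png

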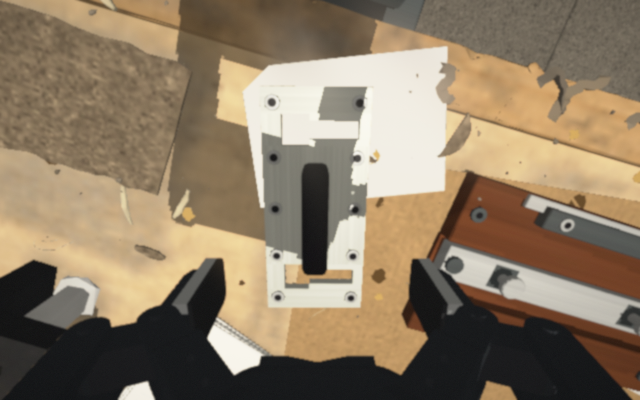

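The bar is centred between the open fingers at (315,219), and the measurements agree to within a millimetre, so I'll descend and grip.

```bash
python3 -m handwheel '[[[-0.7,-0.4,18.5],[0,0,0]],[[-0.7,-0.4,18],[0,0,0]],[[-0.7,-0.4,18],[0,0,0]],[[0,0,0],[0,0,0]]]'
python3 -m handwheel '[[[0,0,0],[0,0,0]],[[0,0,0],[0,0,0]],[[0,0,0],[0,0,0]],[[0,0,0],[0,0,0]],[[0,0,0],[0,0,0]]]' 0 50
python3 -m handwheel '[[[0,0,0],[0,0,0]],[[0,0,0],[0,0,0]],[[0,0,0],[0,0,0]]]'
```

```text
time_s: 5.85
tool_pos: [474.7, -2.6, 20.3]
orientation: [-0.134, 0.991, 0.0, -0.0]
wrist_force: [-0.5, 0.4, 1.4]
gripper_width: 85.3
time_s: 6.35
tool_pos: [475.1, -2.6, 20.7]
orientation: [-0.134, 0.991, -0.0, 0.0]
wrist_force: [0.2, -0.1, 0.1]
gripper_width: 12.3
time_s: 6.65
tool_pos: [474.9, -2.6, 20.3]
orientation: [-0.134, 0.991, 0.0, -0.0]
wrist_force: [-0.7, -0.8, 0.4]
gripper_width: -0.1
```

The opening reads 0, so the bar isn't between the pads. I'll look before doing anything else.

Run:
```python
from h import *
snap('wrist','w3.png');p=snap('side');cv2.imwrite('pics/s3.png',cv2.resize(p['img'][130:290,180:380],None,fx=4,fy=3.7,interpolation=cv2.INTER_CUBIC))
s=robot.get_state();print(s['gripper_width'],s['wrist_force'],s['tool_pos'])
```

```text
-0.23621682409738864 [ 1.20021227 -0.24396728 -0.39722261] [474.81389416  -2.53927372  20.23307878]
```

View pics/w3.png

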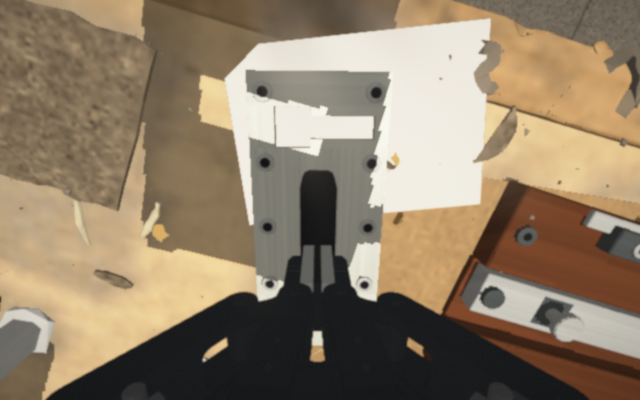

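View pics/s3.png

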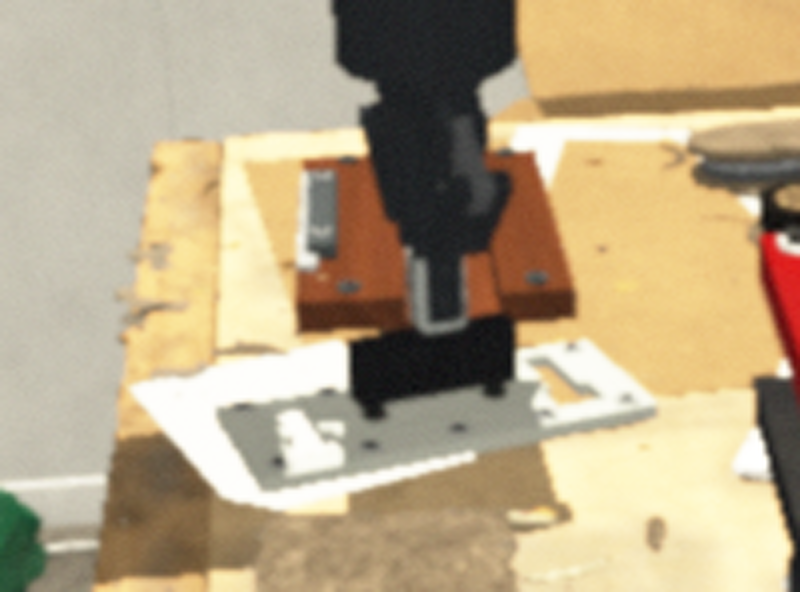

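Run:
```python
from h import *
np.set_printoptions(precision=1,suppress=True)
for c in ('side','scene','wrist'):
    p=snap(c);K=p['intrinsics'];T=p['extrinsics'];z=p['range_z'];v,u=np.mgrid[:400,:640]
    X=np.stack([(u-K[0,2])/K[0,0]*z,(v-K[1,2])/K[1,1]*z,z],-1)@T[:3,:3].T+T[:3,3]
    ok=(z>0)&(np.hypot(X[...,0]-472,X[...,1]+3)<45)&(X[...,2]>14)
    h,_=np.histogram(X[ok][:,2],bins=range(14,120,6));print(c,ok.sum(),h)
    m=ok&(X[...,2]>54)&(X[...,2]<75);print(' above bar',m.sum(),X[m].mean(0),X[m].min(0),X[m].max(0))
    m=ok&(X[...,2]>16)&(X[...,2]<54);print(' bar',m.sum(),cv2.minAreaRect(X[m][:,:2].astype(np.float32)))
    print(proj(p,[474.9,-2.5,20.2]),proj(p,[474.9,-2.5,50]))
    if c=='side':
        for vv in range(210,226,1):print(vv,X[vv,285:296,2].round(0), X[vv,288:292,1].round(0))
```

```text
side 7513 [ 43 128 137 133 136 218  30  41  44  46  51  49  25  38  84  74  47]
 above bar 148 [474.  -12.3  65.2] [462.5 -21.   54. ] [486.6   1.1  74.9]
 bar 810 ((471.4971923828125, -6.489688873291016), (75.46212005615234, 20.905773162841797), 12.89993953704834)
[290.3 232.2] [289.6 216.9]
210 [419.  66.  67.  69.  69.  70.  69.  69.  68.  69.  68.] [-17. -17. -18. -18.]
211 [66. 65. 66. 67. 67. 67. 66. 64. 66. 66. 66.] [-16. -16. -16. -14.]
212 [64. 64. 65. 68. 65. 66. 63. 63. 63. 64. 63.] [-21. -15. -18. -10.]
213 [61. 61. 62. 63. 64. 64. 63. 62. 62. 63. 63.] [-15. -17. -18. -16.]
214 [61. 59. 61. 61. 62. 63. 62. 61. 61. 60. 60.] [-15. -17. -19. -17.]
215 [58. 57. 58. 59. 60. 60. 59. 58. 58. 58. 57.] [-15. -17. -17. -16.]
216 [57. 56. 56. 59. 58. 58. 56. 56. 56. 54. 53.] [-17. -17. -17. -13.]
217 [ 56.  54.  54.  54.  54.  53.  53.  53. 419.  53.  51.] [-11. -11. -10.  -9.]
218 [53. 54. 53. 51. 51. 52. 51. 50. 51. 50. 48.] [-10. -10. -11. -11.]
219 [ 49.  49.  50.  49.  49.  48.  49.  49.  47.  49. 419.] [-10.  -8.  -8.  -9.]
220 [48. 48. 48. 48. 48. 47. 46. 46. 47. 47. 45.] [-1
[... 287 characters left out ...]
15. -14. -11. -10.]
225 [39. 41. 40. 39. 39. 40. 38. 38. 38. 38. 36.] [-11. -12. -16. -11.]
scene 4554 [  6  46  51  42  46 143  11  23  24  22  19  17  14  43  78  75  53]
 above bar 77 [467.6  -8.9  64.8] [462.  -17.6  54.1] [480.8   8.5  74.8]
 bar 340 ((470.1084899902344, -5.112545013427734), (75.12721252441406, 17.79425621032715), 13.893017768859863)
[314.6 254.5] [314.5 246.3]
wrist 37013 [   0   42   74   81   88 2179  268  275  390  396  469  336  710 1336
 2520 4941 2961]
 above bar 1180 [466.9  -4.8  66. ] [462.8 -17.4  54.2] [473.2   8.9  75. ]
 bar 2691 ((454.834716796875, -7.651185989379883), (40.06003952026367, 18.01427459716797), 15.370429039001465)
[316.8 236.8] [316.8 260.5]
```

```bash
python3 -m handwheel '[[[0,0,-30],[0,0,0]],[[0,0,-30],[0,0,0]],[[0,0,0],[0,0,0]]]'
python3 - <<'E'
from h import *
np.set_printoptions(precision=1,suppress=True)
s=robot.get_state();Rt=R.from_quat(s['orientation']).as_matrix()
for c in ('wrist','side'):
    p=snap(c,c+'4.png');K=p['intrinsics'];T=p['extrinsics'];z=p['range_z'];v,u=np.mgrid[:400,:640]
    X=np.stack([(u-K[0,2])/K[0,0]*z,(v-K[1,2])/K[1,1]*z,z],-1)@T[:3,:3].T+T[:3,3]
    L=(X-s['tool_pos'])@Rt
    ok=(z>0)&(np.hypot(X[...,0]-475,X[...,1]+3)<60)&(X[...,2]>55)
    print(c,ok.sum(),'tool z max',np.percentile(L[ok][:,2],[90,99,99.5,100]),'hist z(tool)',np.histogram(L[ok][:,2],bins=range(-70,40,5)))
    m=ok&(L[...,2]>L[ok][:,2].max()-8);print(L[m].min(0),L[m].max(0))
    m=(np.hypot(X[...,0]-475,X[...,1]+3)<60)&(abs(X[...,2]-48)<4);print('bar',m.sum(),cv2.minAreaRect(X[m][:,:2].astype(np.float32)))
print(s['tool_pos'],s['gripper_width'])
E
```

```text
time_s: 7.2
tool_pos: [477.4, -2.6, 83.4]
orientation: [-0.134, 0.991, -0.0, 0.003]
wrist_force: [-0.4, 0.1, 0.4]
gripper_width: -0.3
wrist 39923 tool z max [-77.9 -43.1 -39.4 -33.5] hist z(tool) (array([643, 286, 393, 346, 325, 294, 203,  23,   0,   0,   0,   0,   0,
         0,   0,   0,   0,   0,   0,   0,   0]), array([-70, -65, -60, -55, -50, -45, -40, -35, -30, -25, -20, -15, -10,
        -5,   0,   5,  10,  15,  20,  25,  30,  35]))
[  5.5 -13.7 -41.5] [ 11.1  13.1 -33.5]
bar 2283 ((467.5335693359375, -4.133689880371094), (65.71332550048828, 17.36223793029785), 14.942109107971191)
side 7405 tool z max [-100.2  -39.2  -34.   -28.2] hist z(tool) (array([28, 37, 50, 39, 44, 44, 38, 30, 11,  0,  0,  0,  0,  0,  0,  0,  0,
        0,  0,  0,  0]), array([-70, -65, -60, -55, -50, -45, -40, -35, -30, -25, -20, -15, -10,
        -5,   0,   5,  10,  15,  20,  25,  30,  35]))
[ -9.7 -12.9 -36. ] [ 12.3   5.  -28.2]
bar 256 ((471.75335693359375, -5.353986740112305), (75.62750244140625, 19.726444244384766), 15.127592086791992)
[477.4  -2.6  83.4] -0.28028593025660087
```

```bash
python3 -c "
import cv2
a=cv2.imread('pics/side4.png');cv2.imwrite('pics/side4z.png',cv2.resize(a[130:290,180:380],None,fx=4,fy=3.7))"
```

```text
(no output)
```

View pics/wrist4.png

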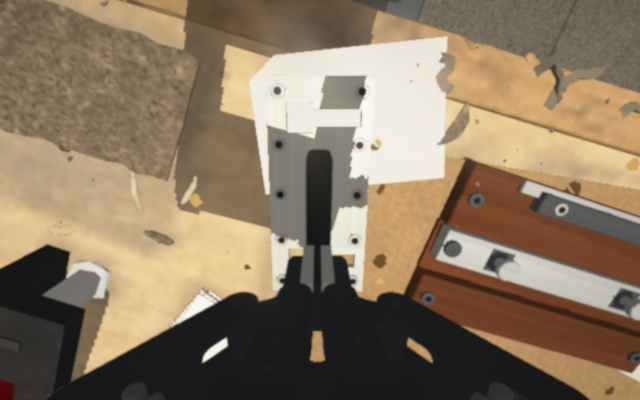

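View pics/side4z.png

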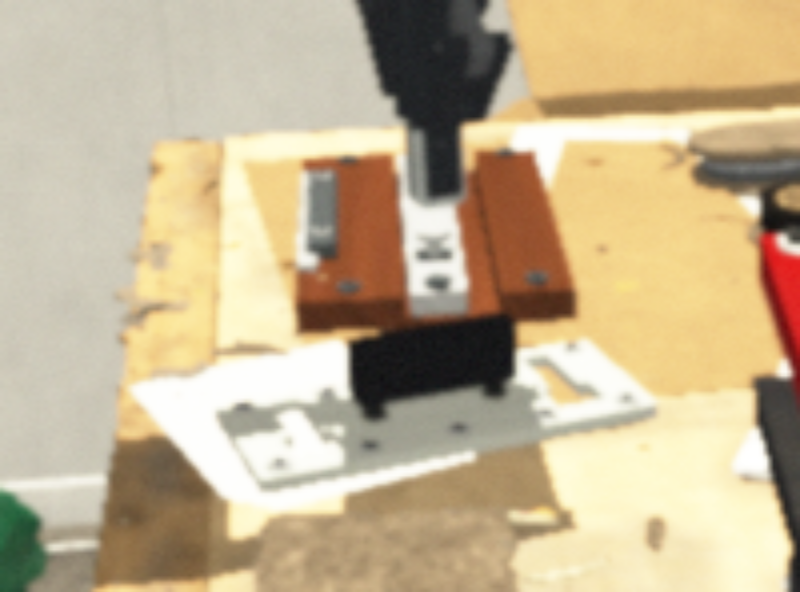

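The closed fingertips sit about 31 mm behind the reported TCP (tool z is about −31 in both the wrist and side depth). The fingers therefore shut in the air just above the bar. I'll correct for that offset, starting by opening and re-planning.

```bash
python3 -m handwheel '[[[0,0,0],[0,0,0]],[[0,0,0],[0,0,0]],[[0,0,0],[0,0,0]],[[0,0,0],[0,0,0]],[[0,0,0],[0,0,0]]]' 70 50
python3 -m handwheel '[[[0,0,0],[0,0,0]],[[0,0,0],[0,0,0]]]'
python3 - <<'E'
from h import *
np.set_printoptions(precision=1,suppress=True)
s=robot.get_state();Rt=R.from_quat(s['orientation']).as_matrix()
for c in ('wrist','side'):
    p=snap(c,c+'5.png');K=p['intrinsics'];T=p['extrinsics'];z=p['range_z'];v,u=np.mgrid[:400,:640]
    X=np.stack([(u-K[0,2])/K[0,0]*z,(v-K[1,2])/K[1,1]*z,z],-1)@T[:3,:3].T+T[:3,3]
    L=(X-s['tool_pos'])@Rt
    ok=(z>0)&(abs(L[...,0])<25)&(abs(L[...,1])<70)&(X[...,2]>60)
    for sgn in (1,-1):
        k=ok&(L[...,1]*sgn>0);zz=L[k][:,2];m=k&(L[...,2]>zz.max()-10);print(c,sgn,k.sum(),'zmax',np.percentile(zz,[99,100]),L[m].min(0),L[m].max(0))
print(s['tool_pos'],s['gripper_width'],s['orientation'])
E
python3 plan.py 472.3 -3.2 -15 195.1 6 1
```

```text
time_s: 7.8
tool_pos: [474.7, -2.5, 80.0]
orientation: [-0.134, 0.991, 0.0, -0.0]
wrist_force: [-0.3, -0.3, -0.2]
gripper_width: 70.0
time_s: 8.0
tool_pos: [474.8, -2.6, 80.2]
orientation: [-0.134, 0.991, 0.0, -0.0]
wrist_force: [-0.0, 0.6, -0.6]
gripper_width: 69.7
wrist 1 20068 zmax [-44.5 -36.7] [-12.2  34.5 -46.7] [ 10.8  47.1 -36.7]
wrist -1 20061 zmax [-44.8 -37.7] [-12.1 -48.  -47.6] [ 10.8 -34.6 -37.7]
side 1 714 zmax [-38.8 -37.4] [-10.8  31.2 -47.3] [ 11.7  40.8 -37.4]
side -1 5229 zmax [-45.5 -36.8] [-11.4 -49.3 -46.7] [ 11.2 -39.1 -36.8]
[474.8  -2.6  80.2] 69.72715010324926 [-0.1  1.   0.  -0. ]
delta [ -2.6  -0.7 -95.3] dyaw -0.34 tilt of tool z [ 1.e-04  0.e+00 -1.e+00]
[[[0.4, 0.0, 15.9], [0, 0, 0.06]], [[0.4, 0.0, 15.9], [0, 0, 0.06]], [[0.4, 0.0, 15.9], [0, 0, 0.06]], [[0.4, 0.0, 15.9], [0, 0, 0.06]], [[0.4, 0.0, 15.9], [0, 0, 0.06]]]
[[[0.4, 0.0, 15.9], [0, 0, 0.06]]]
```

```bash
python3 -m handwheel '[[[0.5,0,20],[0,0,0]],[[0.5,0,20],[0,0,0]],[[0.5,0,20],[0,0,0]],[[0.5,0,15],[0,0,0]],[[0.5,0,10],[0,0,0]]]'
python3 -m handwheel '[[[0,0,6],[0,0,0]],[[0,0,3],[0,0,0]],[[0,0,0],[0,0,0]]]'
python3 -m handwheel '[[[0,0,0],[0,0,0]],[[0,0,0],[0,0,0]],[[0,0,0],[0,0,0]],[[0,0,0],[0,0,0]],[[0,0,0],[0,0,0]]]' 0 60
python3 -m handwheel '[[[0,0,0],[0,0,0]],[[0,0,0],[0,0,0]]]'
```

```text
time_s: 8.6
tool_pos: [472.0, -3.2, -5.7]
orientation: [-0.134, 0.991, 0.0, -0.0]
wrist_force: [0.1, 0.3, -0.2]
gripper_width: 69.8
time_s: 8.9
tool_pos: [472.6, -3.2, -13.7]
orientation: [-0.134, 0.991, -0.0, 0.0]
wrist_force: [0.0, 0.1, 0.4]
gripper_width: 69.9
time_s: 9.4
tool_pos: [472.6, -3.1, -13.5]
orientation: [-0.134, 0.991, 0.0, 0.0]
wrist_force: [0.6, 1.0, 1.3]
gripper_width: 17.7
time_s: 9.6
tool_pos: [472.7, -3.2, -13.6]
orientation: [-0.134, 0.991, 0.0, 0.0]
wrist_force: [0.3, 1.3, 1.8]
gripper_width: 17.0
```

```bash
python3 -m handwheel '[[[0,0,-5],[0,0,0]],[[0,0,-10],[0,0,0]],[[0,0,-15],[0,0,0]],[[0,0,-10],[0,0,0]],[[0,0,0],[0,0,0]]]'
python3 -m handwheel '[[[0,0,-25],[0,0,0]],[[0,0,-25],[0,0,0]],[[0,0,-15],[0,0,0]],[[0,0,0],[0,0,0]]]'
python3 plan.py 501.5 216.3 92 87.8 15
python3 - <<'E'
from h import *
p=snap('wrist','w6.png');p=snap('side','s6.png')
E
```

```text
time_s: 10.1
tool_pos: [473.5, -3.3, 27.8]
orientation: [-0.134, 0.991, -0.0, 0.001]
wrist_force: [0.2, -0.1, -2.1]
gripper_width: 17.0
time_s: 10.5
tool_pos: [473.7, -3.2, 92.8]
orientation: [-0.134, 0.991, -0.0, 0.002]
wrist_force: [0.1, 1.0, -3.5]
gripper_width: 17.3
delta [ 27.8 219.5  -0.8] dyaw -107.64 tilt of tool z [ 3.3e-03 -1.0e-04 -1.0e+00]
[[[-6, 14, 0], [0, 0, 7.18]], [[-4, 14, 0], [0, 0, 7.18]], [[-2, 15, 0], [0, 0, 7.18]], [[0, 15, 0], [0, 0, 7.18]], [[2, 15, 0], [0, 0, 7.18]]]
[[[3, 14, 0], [0, 0, 7.18]], [[5, 14, 0], [0, 0, 7.18]], [[7, 13, 0], [0, 0, 7.18]], [[8, 12, 0], [0, 0, 7.18]], [[10, 11, 0], [0, 0, 7.18]]]
[[[11, 10, 0], [0, 0, 7.18]], [[12, 8, 0], [0, 0, 7.18]], [[13, 7, 0], [0, 0, 7.18]], [[14, 5, 0], [0, 0, 7.18]], [[14, 3, 0], [0, 0, 7.18]]]
```

View pics/w6.png

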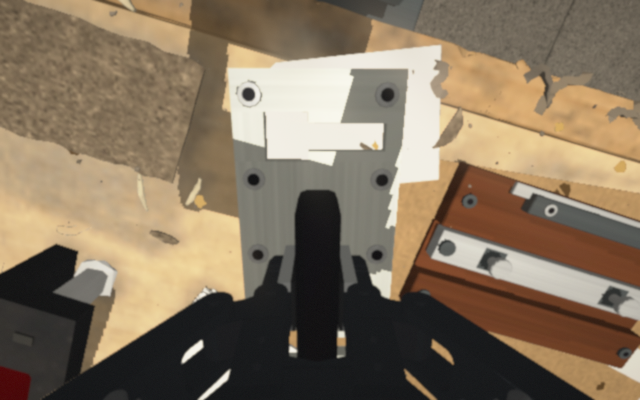

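View pics/s6.png

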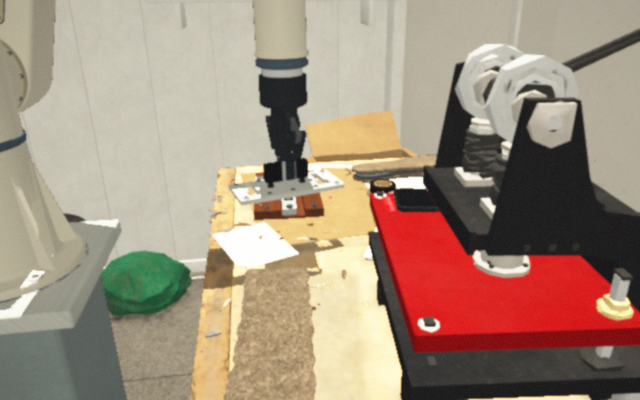

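```bash
python3 -m handwheel '[[[-6,14,0],[0,0,7.2]],[[-4,14,0],[0,0,7.2]],[[-2,15,0],[0,0,7.2]],[[0,15,0],[0,0,7.2]],[[2,15,0],[0,0,7.2]]]'
python3 -m handwheel '[[[3,14,0],[0,0,7.2]],[[5,14,0],[0,0,7.2]],[[7,13,0],[0,0,7.2]],[[8,12,0],[0,0,7.2]],[[10,11,0],[0,0,7.2]]]'
python3 -m handwheel '[[[11,10,0],[0,0,7.2]],[[12,8,0],[0,0,7.2]],[[13,7,0],[0,0,7.2]],[[14,5,0],[0,0,7.1]],[[14,3,0],[0,0,7.1]]]'
python3 -m handwheel '[[[0,0,0],[0,0,0]],[[0,0,0],[0,0,0]]]'
python3 - <<'E'
from h import *
np.set_printoptions(precision=1,suppress=True)
for c in ('wrist','scene','side'):
    p=snap(c,c+'7.png')
    for n in ['template_grip','keyhole_left','keyhole_right','jig_top','stop']:
        for r in robot.spot_point(p,n)[:1]: print(c,n,r['confidence'],np.array(r['centre']),at_depth(p,r['centre']))
E
python3 -c "
import cv2
a=cv2.imread('pics/scene7.png');cv2.imwrite('pics/scene7z.png',cv2.resize(a[100:260,190:390],None,fx=4,fy=3.7,interpolation=2))
a=cv2.imread('pics/side7.png');cv2.imwrite('pics/side7z.png',cv2.resize(a[100:260,210:410],None,fx=4,fy=3.7,interpolation=2))"
```

```text
time_s: 11.1
tool_pos: [480.2, 71.7, 89.7]
orientation: [0.181, 0.983, -0.0, -0.001]
wrist_force: [0.3, 0.1, -3.5]
gripper_width: 16.9
time_s: 11.6
tool_pos: [490.1, 144.1, 89.6]
orientation: [0.476, 0.879, -0.001, -0.001]
wrist_force: [0.3, -0.1, -3.0]
gripper_width: 17.2
time_s: 12.1
tool_pos: [500.6, 216.5, 89.4]
orientation: [0.723, 0.691, -0.001, -0.0]
wrist_force: [0.6, 0.1, -4.1]
gripper_width: 17.3
time_s: 12.3
tool_pos: [500.6, 215.9, 89.9]
orientation: [0.72, 0.694, -0.001, -0.0]
wrist_force: [0.1, 0.6, -3.1]
gripper_width: 17.0
wrist template_grip 0.96 [315.9 277.6] [501.3 226.2 152.1]
wrist keyhole_left 0.31 [289.5 345. ] [467.4  60.6   1.4]
wrist keyhole_right 0.7 [289.1 347.3] [467.   58.8   2.5]
wrist stop 0.72 [223.4 204.2] [429.3 221.1  32.1]
scene template_grip 0.8 [265.1 144.5] [496.1 196.8 151.8]
scene keyhole_left 0.77 [245.2 138.4] [460.  204.3 181.6]
scene keyhole_right 0.83 [271.1 172.2] [520.5 237.3  20.8]
scene jig_top 0.62 [264.5 182. ] [459.2 145.6 110.4]
scene stop 0.95 [236.7 199.7] [416.3 210.6  20.9]
side template_grip 0.86 [291.2 133.7] [497.  178.3 149. ]
side keyhole_left 0.67 [287.6 137.7] [491.  199.9 135.2]
side keyhole_right 0.77 [284.7 155.8] [481.4 165.8 107.9]
side jig_top 0.74 [292.5 189.4] [497.4 205.4  19.5]
side stop 0.6 [261.  189.2] [430.6 191.7  29.7]
```

View pics/wrist7.png

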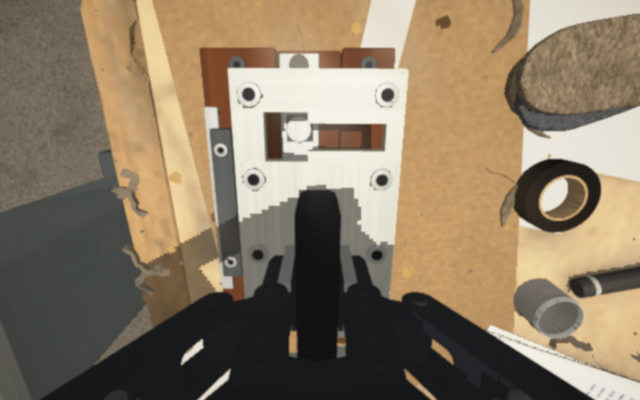

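View pics/scene7z.png

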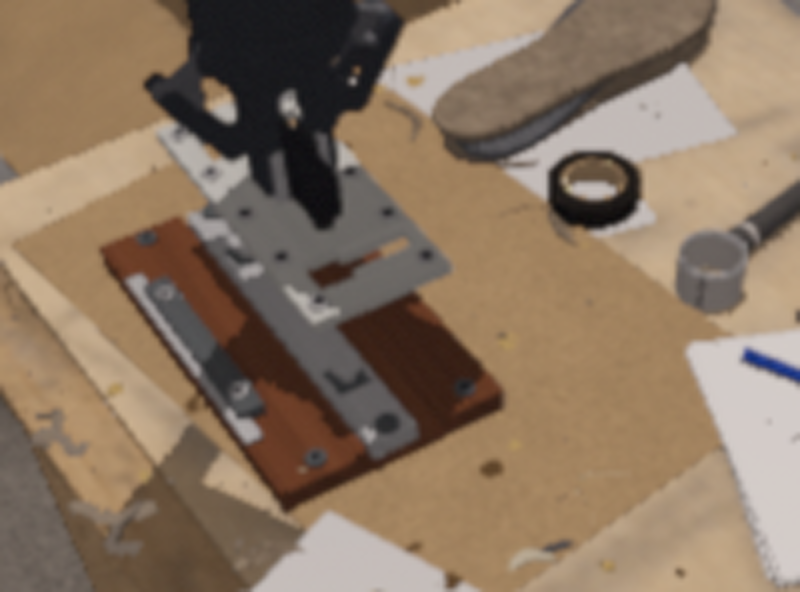

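View pics/side7z.png

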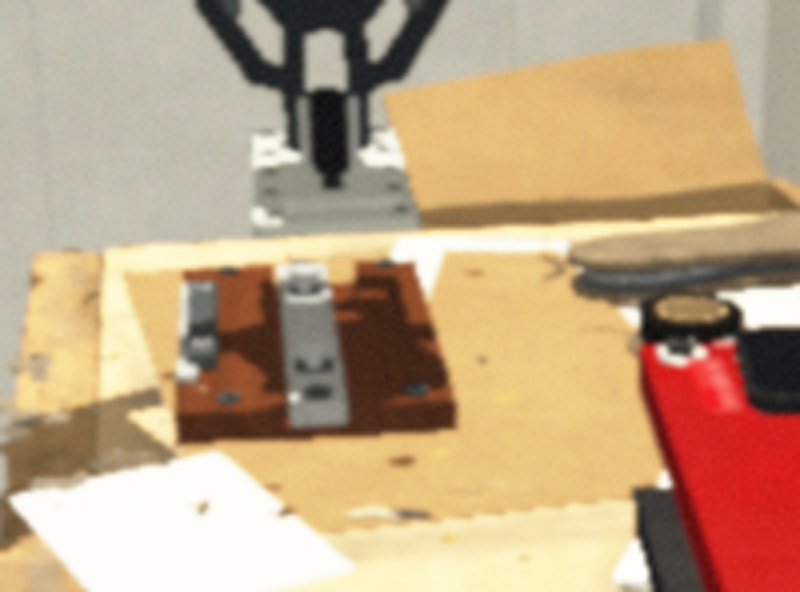

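```bash
python3 -c "
import cv2
a=cv2.imread('pics/wrist7.png');cv2.imwrite('pics/wrist7z.png',cv2.resize(a[40:175,195:415],None,fx=3.6,fy=3.6,interpolation=2))"
```

```text
(no output)
```

View pics/wrist7z.png

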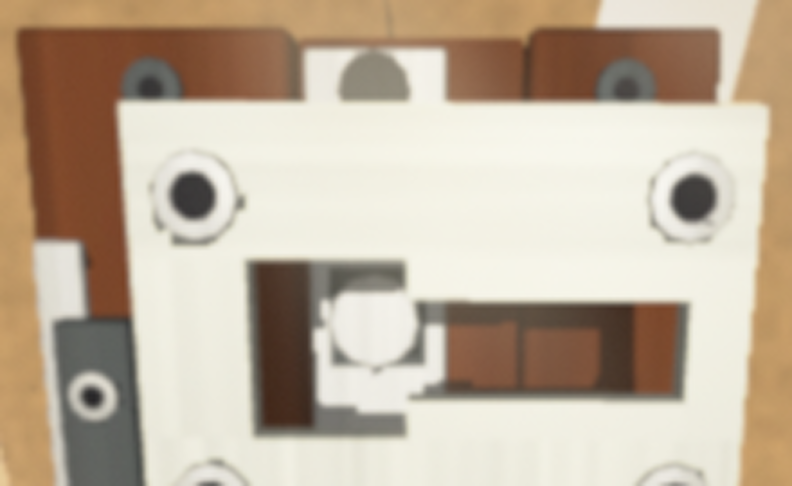

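Run:
```python
from h import *
np.set_printoptions(precision=2,suppress=True)
p=snap('wrist')
f=lambda c:(195+(c[0]+.5)/3.6-.5,40+(c[1]+.5)/3.6-.5)
W=lambda c,z:at_z(p,f(c),z)
print('depth plate',[at_depth(p,f(c))for c in[(300,140),(560,160),(560,440)]])
zt=110.7
pin=W((374,325),35.5);print('pin',pin,'head diam',W((420,325),35.5)-W((328,325),35.5))
hc=[W(c,zt) for c in[(247,262),(405,262),(405,437),(255,437)]];print('hole',np.array(hc),np.mean(hc,0))
a,b=W((118,102),zt),W((768,106),zt);print('template far edge',a,b,np.degrees(np.arctan2(*(b-a)[[1,0]])))
a,b=W((18,29),20),W((718,30),20);print('jig far edge',a,b,np.degrees(np.arctan2(*(b-a)[[1,0]])))
a,b=W((303,47),20),W((313,262),20);print('rail',a,b)
a,b=W((36,240),20),W((18,29),20);print('jig left edge',a,b)
s=robot.get_state();print(s['tool_pos'],R.from_quat(s['orientation']).as_matrix()[:,:])
```

```text
depth plate [array([488.3 , 303.8 , 113.01]), array([520.45, 300.12, 113.68]), array([520.16, 265.01, 113.23])]
pin [491.45 275.32  35.5 ] head diam [18.08 -0.73  0.  ]
hole [[480.01 289.5  110.7 ]
 [500.52 288.66 110.7 ]
 [499.38 265.82 110.7 ]
 [479.02 266.64 110.7 ]] [489.73 277.66 110.7 ]
template far edge [465.66 309.32 110.7 ] [546.78 305.56 110.7 ] -2.659991548291185
jig far edge [424.27 333.46  20.  ] [560.91 327.7   20.  ] -2.4109284856290873
rail [479.67 327.98  20.  ] [478.64 287.41  20.  ]
jig left edge [422.03 294.06  20.  ] [424.27 333.46  20.  ]
[501.57 216.36  91.29] [[ 0.04  1.    0.  ]
 [ 1.   -0.04 -0.  ]
 [-0.    0.   -1.  ]]
```

The wide end (centre about (286,136) px) and the pin head (about (299,130) px) are nearly aligned, and the yaws agree to within 0.3°. I'll correct about 2 mm and lower to just above the pins.

```bash
python3 -m handwheel '[[[-0.5,0.5,15],[0,0,0]],[[-0.5,0.4,15],[0,0,0]],[[-0.6,0.4,15],[0,0,0]],[[-0.6,0.4,13],[0,0,-0.2]],[[0,0,0],[0,0,0]]]'
python3 -m handwheel '[[[0,0,0],[0,0,0]]]'
python3 - <<'E'
from h import *
p=snap('wrist','wrist8.png')
cv2.imwrite('pics/wrist8z.png',cv2.resize(p['img'][40:175,205:425],None,fx=3.6,fy=3.6,interpolation=2))
c=[(250,100),(330,100),(330,170)]
print([at_depth(p,(u,v)).round(1) for u,v in c])
p=snap('side');cv2.imwrite('pics/side8z.png',cv2.resize(p['img'][130:230,230:370],None,fx=5.6,fy=5.6,interpolation=2))
p=snap('scene');cv2.imwrite('pics/scene8z.png',cv2.resize(p['img'][110:240,200:350],None,fx=4.6,fy=4.6,interpolation=2))
E
```

```text
time_s: 13.75
tool_pos: [502.0, 213.5, 31.7]
orientation: [0.72, 0.694, -0.001, -0.001]
wrist_force: [-0.1, -0.3, -3.1]
gripper_width: 17.0
time_s: 13.85
tool_pos: [503.2, 214.1, 33.3]
orientation: [0.72, 0.694, -0.0, -0.0]
wrist_force: [0.6, 0.2, -3.1]
gripper_width: 17.2
[array([476.7, 292.8,  57.5]), array([512.6, 291.5,  55.1]), array([511.8, 259.2,  55.2])]
```

View pics/wrist8z.png

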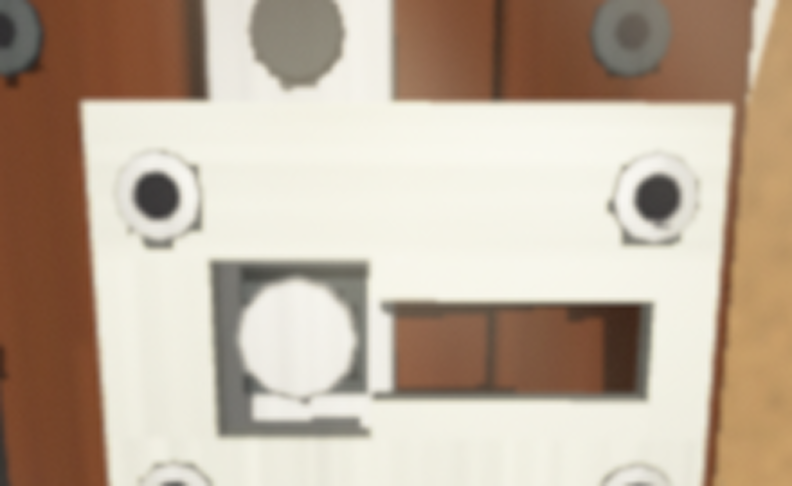

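View pics/side8z.png

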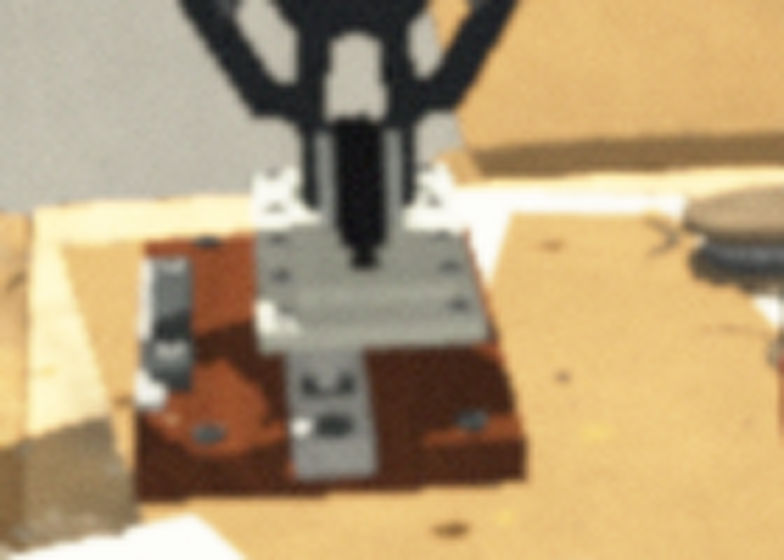

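View pics/scene8z.png

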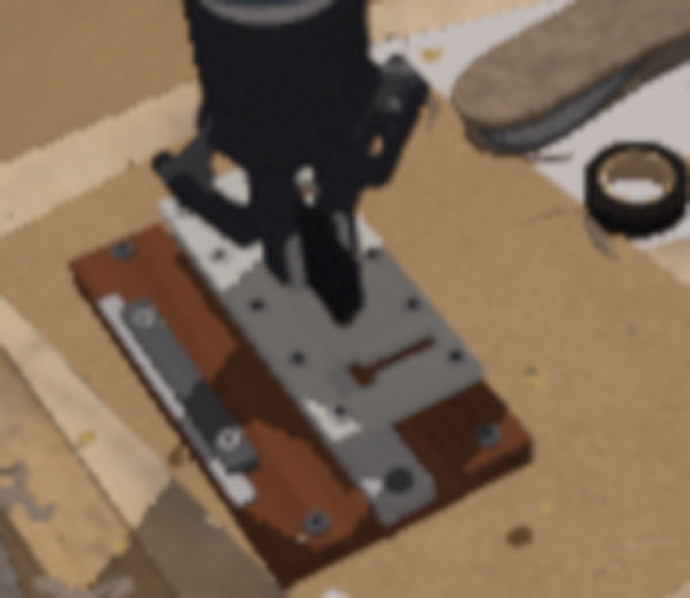

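Run:
```python
from h import *
np.set_printoptions(precision=2,suppress=True)
p=snap('wrist')
f=lambda c:(205+(c[0]+.5)/3.6-.5,40+(c[1]+.5)/3.6-.5)
W=lambda c,z:at_z(p,f(c),z)
zt=55.2
pin=W((298,338),35.5);print('pin',pin,'head diam',W((357,338),35.5)-W((239,338),35.5))
hc=[W(c,zt) for c in[(210,262),(369,262),(369,437),(219,437)]];print('hole',np.array(hc),np.mean(hc,0))
a,b=W((81,100),zt),W((734,103),zt);print('template far edge',a,b,np.degrees(np.arctan2(*(b-a)[[1,0]])))
a,b=W((207,0),20),W((210,100),20);print('rail',a,b)
for z in (20,35.5,47,55):print(z,proj(p,pin*[1,1,0]+[0,0,z]))
for k in range(1): s=robot.get_state();print(s['tool_pos'],p['extrinsics'][:3,3])
```

```text
pin [490.9  275.83  35.5 ] head diam [17.44 -0.65  0.  ]
hole [[482.1  287.43  55.2 ]
 [502.5  286.67  55.2 ]
 [501.45 264.08  55.2 ]
 [481.32 264.83  55.2 ]] [491.84 275.76  55.2 ]
template far edge [467.88 307.21  55.2 ] [548.42 303.87  55.2 ] -2.374320355837442
rail [479.12 324.19  20.  ] [478.37 310.48  20.  ]
20 [289.8  131.17]
35.5 [287.42 133.53]
47 [285.36 135.56]
55 [283.74 137.15]
[503.73 214.34  34.01] [507.12 290.01 206.72]
```

```bash
python3 -m handwheel '[[[0,-0.9,4],[0,0,0]],[[0,0,4],[0,0,0]],[[0,0,0],[0,0,0]],[[0,0,0],[0,0,0]]]'
python3 - <<'E'
from h import *
p=snap('wrist','wrist9.png')
cv2.imwrite('pics/wrist9z.png',cv2.resize(p['img'][95:175,240:400],None,fx=5,fy=5,interpolation=2))
print([at_depth(p,(u,v)).round(1) for u,v in [(330,100),(330,170),(350,75)]])
E
```

```text
time_s: 14.45
tool_pos: [502.1, 214.1, 25.1]
orientation: [0.72, 0.694, -0.0, -0.0]
wrist_force: [-0.7, 0.5, -2.7]
gripper_width: 17.6
[array([511.5, 291.4,  47. ]), array([510.7, 259.1,  47. ]), array([520.7, 301.7,  46.8])]
```

View pics/wrist9z.png

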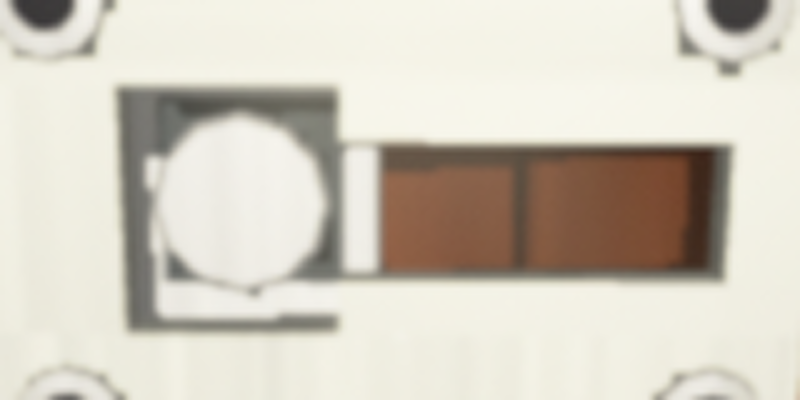

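Run:
```python
from h import *
np.set_printoptions(precision=2,suppress=True)
p=snap('wrist')
f=lambda c:(240+(c[0]+.5)/5-.5,95+(c[1]+.5)/5-.5)
W=lambda c,z:at_z(p,f(c),z)
zt=47
pin=W((242,201),35.5);print('pin',pin,'head diam',W((328,201),35.5)-W((157,201),35.5))
hc=[W(c,zt) for c in[(116,88),(338,88),(338,330),(127,330)]];print('hole',np.array(hc),np.mean(hc,0))
bl=[W(c,zt-8) for c in[(155,150),(155,318)]];print('lower-left wall edge',bl)
```

```text
pin [490.48 275.67  35.5 ] head diam [17.28 -0.64  0.  ]
hole [[480.64 287.3   47.  ]
 [501.06 286.54  47.  ]
 [500.02 264.16  47.  ]
 [479.72 264.91  47.  ]] [490.36 275.73  47.  ]
lower-left wall edge [array([482.61, 281.19,  39.  ]), array([481.28, 264.7 ,  39.  ])]
```

The pin head is centred in the wide end to 0.1 mm (head at (288,135) px). I'll lower in small steps and watch the force.

```bash
python3 -m handwheel '[[[0,0,2],[0,0,0]],[[0,0,2],[0,0,0]],[[0,0,2],[0,0,0]],[[0,0,0],[0,0,0]]]'
python3 -m handwheel '[[[0,0,1],[0,0,0]],[[0,0,1],[0,0,0]],[[0,0,1],[0,0,0]],[[0,0,1],[0,0,0]],[[0,0,0],[0,0,0]]]'
```

```text
time_s: 14.95
tool_pos: [502.0, 214.0, 18.9]
orientation: [0.72, 0.694, -0.0, -0.0]
wrist_force: [-0.3, -1.2, -2.6]
gripper_width: 17.4
time_s: 15.45
tool_pos: [502.2, 214.1, 15.1]
orientation: [0.72, 0.694, -0.0, -0.0]
wrist_force: [-0.2, -0.3, -3.1]
gripper_width: 17.5
```

```bash
python3 -m handwheel '[[[0,0,2],[0,0,0]],[[0,0,2],[0,0,0]],[[0,0,1],[0,0,0]],[[0,0,1],[0,0,0]],[[0,0,0],[0,0,0]]]'
python3 -m handwheel '[[[0,0,1],[0,0,0]],[[0,0,0],[0,0,0]]]'
python3 -m handwheel '[[[0,0,1],[0,0,0]],[[0,0,0],[0,0,0]]]'
python3 - <<'E'
from h import *
p=snap('wrist')
print([at_depth(p,(u,v)).round(1) for u,v in [(330,100),(330,170),(350,75)]])
E
```

```text
time_s: 15.95
tool_pos: [502.2, 214.1, 9.1]
orientation: [0.72, 0.694, -0.0, -0.0]
wrist_force: [0.1, 1.4, -2.4]
gripper_width: 17.0
time_s: 16.15
tool_pos: [502.2, 214.1, 8.2]
orientation: [0.72, 0.694, -0.0, -0.0]
wrist_force: [-0.4, -0.4, -2.6]
gripper_width: 17.3
time_s: 16.35
tool_pos: [502.4, 214.2, 7.3]
orientation: [0.72, 0.694, 0.0, 0.0]
wrist_force: [0.2, 0.3, -1.9]
gripper_width: 17.5
[array([511.8, 291.5,  29.5]), array([511. , 259.3,  29.7]), array([520.9, 301.8,  29.5])]
```

```bash
python3 -m handwheel '[[[0,0,0.5],[0,0,0]],[[0,0,0],[0,0,0]]]'
python3 -m handwheel '[[[0,0,0.5],[0,0,0]],[[0,0,0],[0,0,0]]]'
python3 -m handwheel '[[[0,0,0.5],[0,0,0]],[[0,0,0],[0,0,0]]]'
python3 - <<'E'
from h import *
p=snap('wrist','wrist10.png')
print([at_depth(p,(u,v)).round(1) for u,v in [(330,100),(330,170),(350,75)]])
for i in range(3): robot.snapshot('wrist'); print(robot.get_state()['wrist_force'].round(1))
cv2.imwrite('pics/wrist10z.png',cv2.resize(p['img'][40:200,200:420],None,fx=3.6,fy=3.6,interpolation=2))
p=snap('scene');cv2.imwrite('pics/scene10z.png',cv2.resize(p['img'][110:240,200:350],None,fx=4.6,fy=4.6,interpolation=2))
E
```

```text
time_s: 16.6
tool_pos: [502.4, 214.2, 6.9]
orientation: [0.72, 0.694, 0.0, 0.0]
wrist_force: [-0.1, -0.1, -0.3]
gripper_width: 17.0
time_s: 16.8
tool_pos: [502.5, 214.2, 6.4]
orientation: [0.72, 0.694, 0.0, 0.0]
wrist_force: [-0.6, -0.8, 1.7]
gripper_width: 17.1
time_s: 17.0
tool_pos: [502.5, 214.2, 6.0]
orientation: [0.72, 0.694, 0.0, 0.0]
wrist_force: [0.0, -1.0, 3.9]
gripper_width: 17.0
[array([511.8, 291.5,  29.9]), array([511. , 259.7,  30.2]), array([520.9, 301.7,  29.7])]
[-1.2 -0.6  3.3]
[-0.7 -0.2  3.5]
[-0.8  0.1  3.2]
```

View pics/wrist10z.png

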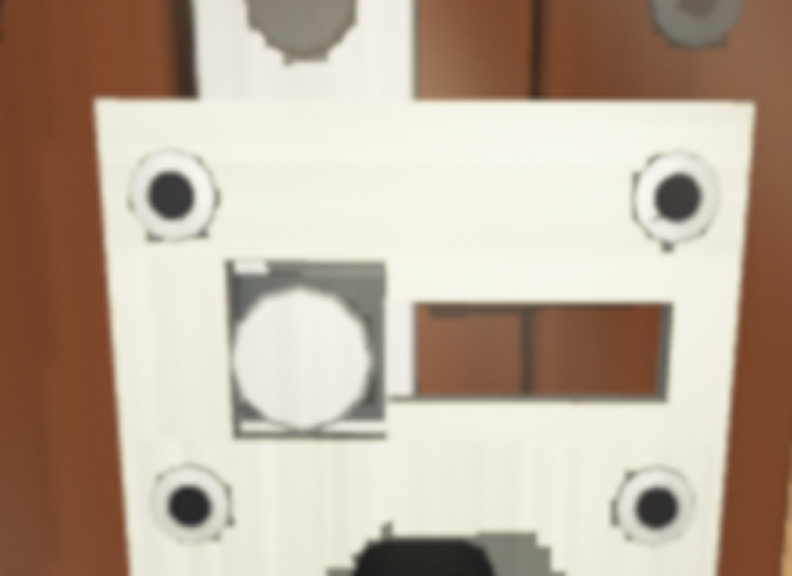

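View pics/scene10z.png

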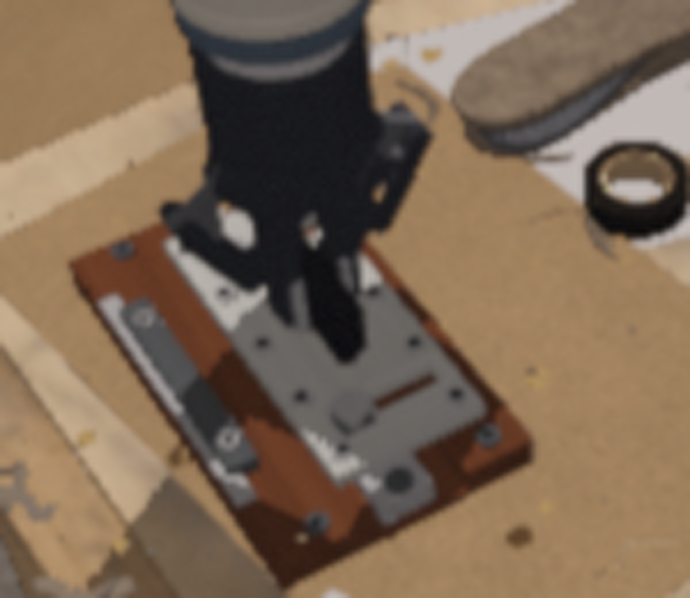

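The plate is flat on the jig: the force rises about 4 N/mm and the top is level at z≈30. The pin head stands in the wide end at (283,139) px, above the plate. Now I'll ease the down-force slightly and slide toward the robot.

```bash
python3 -m handwheel '[[[0,0,-0.6],[0,0,0]],[[0,-2,0],[0,0,0]],[[0,-2,0],[0,0,0]],[[0,-2,0],[0,0,0]],[[0,0,0],[0,0,0]]]'
python3 -m handwheel '[[[0,-2,0],[0,0,0]],[[0,-2,0],[0,0,0]],[[0,-2,0],[0,0,0]],[[0,0,0],[0,0,0]]]'
python3 - <<'E'
from h import *
p=snap('wrist','wrist11.png')
cv2.imwrite('pics/wrist11z.png',cv2.resize(p['img'][40:200,160:420],None,fx=3,fy=3,interpolation=2))
E
```

```text
time_s: 17.75
tool_pos: [496.2, 214.5, 6.5]
orientation: [0.72, 0.694, 0.0, 0.0]
wrist_force: [2.3, 0.4, 2.7]
gripper_width: 17.3
time_s: 18.15
tool_pos: [490.0, 214.6, 6.4]
orientation: [0.72, 0.694, -0.0, -0.0]
wrist_force: [1.9, 0.6, 2.2]
gripper_width: 17.3
```

View pics/wrist11z.png

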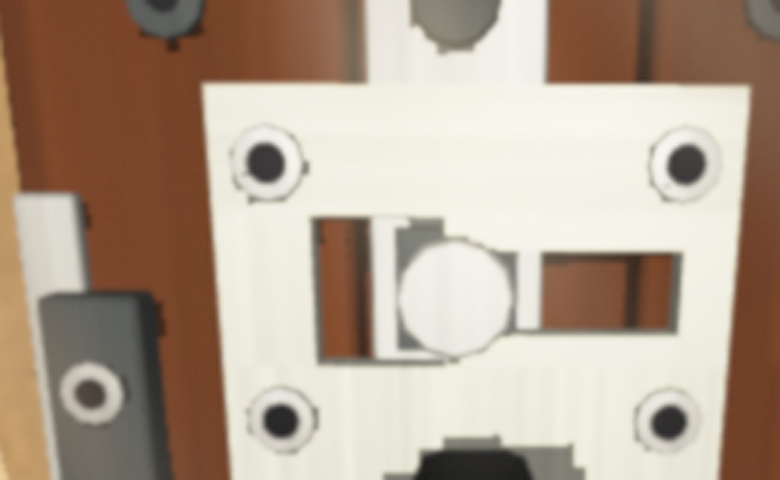

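```bash
python3 -m handwheel '[[[0,-2,0],[0,0,0]],[[0,-2,0],[0,0,0]],[[0,-2,0],[0,0,0]],[[0,-2,0],[0,0,0]],[[0,0,0],[0,0,0]]]'
python3 - <<'E'
from h import *
np.set_printoptions(precision=1,suppress=True)
p=snap('wrist','wrist12.png')
cv2.imwrite('pics/wrist12z.png',cv2.resize(p['img'][40:250,160:420],None,fx=2.8,fy=2.8,interpolation=2))
print(p['extrinsics'][:3,3])
E
```

```text
time_s: 18.7
tool_pos: [481.9, 214.9, 6.4]
orientation: [0.72, 0.694, -0.0, -0.0]
wrist_force: [2.5, -0.2, 1.5]
gripper_width: 16.7
[485.5 290.6 179. ]
```

View pics/wrist12z.png

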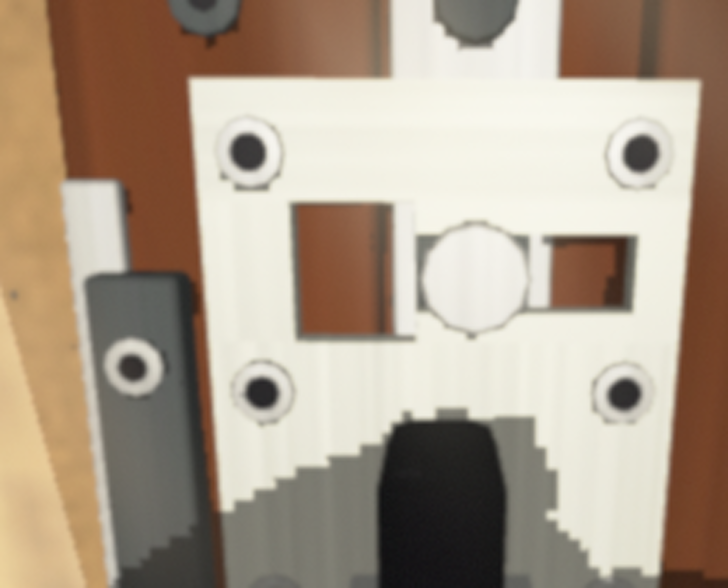

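About 2–3 mm of gap is left between the plate edge (205,300 in the crop) and the bar. From here I'll go in fine steps, watching the force.

```bash
python3 -m handwheel '[[[0,-0.5,0],[0,0,0]],[[0,-0.5,0],[0,0,0]],[[0,0,0],[0,0,0]]]'
python3 -m handwheel '[[[0,-0.5,0],[0,0,0]],[[0,0,0],[0,0,0]]]'
python3 -m handwheel '[[[0,-0.4,0],[0,0,0]],[[0,0,0],[0,0,0]]]'
```

```text
time_s: 19.05
tool_pos: [481.4, 214.9, 6.4]
orientation: [0.72, 0.694, 0.0, 0.0]
wrist_force: [2.1, -0.5, 1.6]
gripper_width: 17.4
time_s: 19.25
tool_pos: [480.8, 215.0, 6.4]
orientation: [0.72, 0.694, 0.0, 0.0]
wrist_force: [3.1, 0.4, 1.7]
gripper_width: 17.4
time_s: 19.45
tool_pos: [480.4, 215.0, 6.4]
orientation: [0.72, 0.694, 0.0, -0.0]
wrist_force: [3.0, 0.4, 1.3]
gripper_width: 17.1
```

```bash
python3 -m handwheel '[[[0,-0.4,0],[0,0,0]],[[0,0,0],[0,0,0]]]'
```

```text
time_s: 19.65
tool_pos: [480.0, 215.0, 6.4]
orientation: [0.72, 0.694, 0.0, 0.0]
wrist_force: [2.5, -0.2, 1.8]
gripper_width: 17.4
```

```bash
python3 -m handwheel '[[[0,-0.4,0],[0,0,0]],[[0,0,0],[0,0,0]]]'
python3 -m handwheel '[[[0,-0.4,0],[0,0,0]],[[0,0,0],[0,0,0]]]'
```

```text
time_s: 19.85
tool_pos: [479.6, 215.0, 6.4]
orientation: [0.72, 0.694, 0.0, -0.0]
wrist_force: [2.6, -0.3, 1.3]
gripper_width: 16.9
time_s: 20.05
tool_pos: [479.2, 215.0, 6.4]
orientation: [0.72, 0.694, 0.0, -0.0]
wrist_force: [3.2, 0.2, 1.9]
gripper_width: 17.3
```

```bash
python3 -m handwheel '[[[0,-0.4,0],[0,0,0]],[[0,0,0],[0,0,0]]]'
python3 - <<'E'
from h import *
p=snap('wrist','wrist13.png')
cv2.imwrite('pics/wrist13z.png',cv2.resize(p['img'][100:270,170:290],None,fx=3.5,fy=3.5,interpolation=2))
for i in range(2): robot.snapshot('wrist'); print(robot.get_state()['wrist_force'].round(1))
E
```

```text
time_s: 20.25
tool_pos: [478.8, 215.0, 6.4]
orientation: [0.72, 0.694, 0.0, -0.0]
wrist_force: [3.4, 0.3, 1.1]
gripper_width: 17.4
[ 3.1 -0.3  1.5]
[3.2 0.6 1.2]
```

View pics/wrist13z.png

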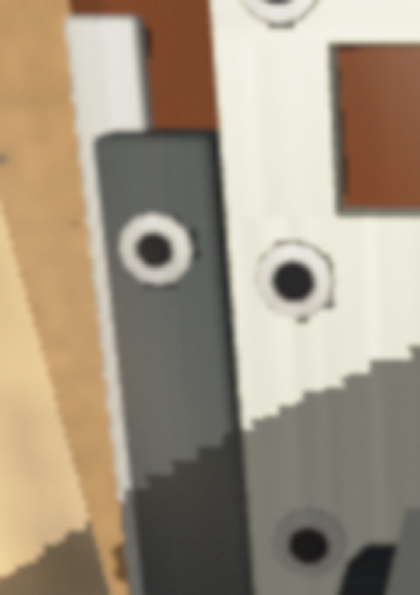

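Only a sliver of gap shows between the bar and the plate at (218,140) in the crop, so contact is close.

```bash
python3 -m handwheel '[[[0,-0.4,0],[0,0,0]],[[0,0,0],[0,0,0]]]'
```

```text
time_s: 20.6
tool_pos: [478.4, 215.0, 6.4]
orientation: [0.72, 0.694, 0.0, -0.0]
wrist_force: [2.2, -0.2, 1.9]
gripper_width: 17.2
```

```bash
python3 -m handwheel '[[[0,-0.4,0],[0,0,0]],[[0,0,0],[0,0,0]]]'
```

```text
time_s: 20.8
tool_pos: [478.0, 215.0, 6.4]
orientation: [0.72, 0.694, 0.0, 0.0]
wrist_force: [3.0, -0.5, 2.3]
gripper_width: 17.4
```

```bash
python3 -m handwheel '[[[0,-0.4,0],[0,0,0]],[[0,0,0],[0,0,0]]]'
```

```text
time_s: 21.0
tool_pos: [477.8, 215.1, 6.4]
orientation: [0.72, 0.694, 0.0, 0.0]
wrist_force: [4.1, -0.2, 2.3]
gripper_width: 17.1
```

```bash
python3 -m handwheel '[[[0,-0.3,0],[0,0,0]],[[0,0,0],[0,0,0]]]'
```

```text
time_s: 21.2
tool_pos: [477.7, 215.1, 6.5]
orientation: [0.72, 0.694, 0.0, 0.0]
wrist_force: [5.3, -0.1, 1.1]
gripper_width: 17.4
```

```bash
python3 -m handwheel '[[[0,-0.3,0],[0,0,0]],[[0,0,0],[0,0,0]]]'
```

```text
time_s: 21.4
tool_pos: [477.6, 215.2, 6.5]
orientation: [0.72, 0.694, 0.0, 0.0]
wrist_force: [5.8, -1.5, 0.8]
gripper_width: 17.2
```

```bash
python3 -m handwheel '[[[0,-0.4,0],[0,0,0]],[[0,0,0],[0,0,0]],[[0,0,0],[0,0,0]]]'
```

```text
time_s: 21.7
tool_pos: [477.5, 215.2, 6.6]
orientation: [0.72, 0.694, 0.001, 0.0]
wrist_force: [7.0, -1.7, 0.7]
gripper_width: 17.2
```

```bash
python3 -m handwheel '[[[0,-0.5,0],[0,0,0]],[[0,0,0],[0,0,0]],[[0,0,0],[0,0,0]],[[0,0,0],[0,0,0]],[[0,0,0],[0,0,0]]]'
python3 - <<'E'
from h import *
p=snap('wrist','wrist14.png')
cv2.imwrite('pics/wrist14z.png',cv2.resize(p['img'][60:260,170:420],None,fx=2.8,fy=2.8,interpolation=2))
for i in range(4): robot.snapshot('wrist'); print(robot.get_state()['wrist_force'].round(1))
print([at_depth(p,(u,v)).round(1) for u,v in [(290,80),(370,80),(370,160)]])
E
```

```text
time_s: 22.2
tool_pos: [477.3, 215.2, 6.6]
orientation: [0.72, 0.694, 0.001, 0.001]
wrist_force: [7.0, -1.9, 1.6]
gripper_width: 17.2
[ 8.4 -2.4  1.2]
[ 7.5 -2.3  0.5]
[ 7.9 -1.7  0.2]
[ 7.7 -2.   0.7]
[array([469.1, 301.7,  29.2]), array([504.6, 300.4,  29.5]), array([505. , 264.6,  29.7])]
```

View pics/wrist14z.png

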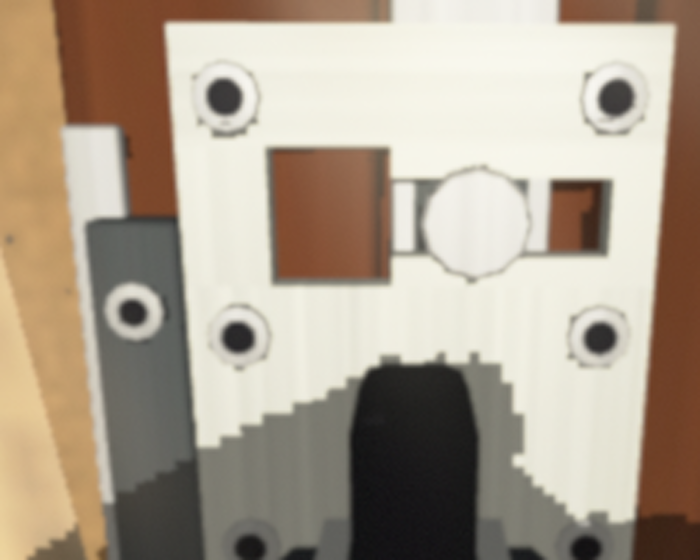

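The plate edge is flush with the bar along its visible length (from (178,220) to (200,550) in the crop), and the pin is in the slot. About 7.7 N at the wrist, less 2–3 N of sliding friction, leaves roughly 5–6 N on the bar. I'll ease off slightly, then let go.

```bash
python3 -m handwheel '[[[0,0.5,0],[0,0,0]],[[0,0,0],[0,0,0]]]'
python3 -m handwheel '[[[0,0,0],[0,0,0]],[[0,0,0],[0,0,0]],[[0,0,0],[0,0,0]],[[0,0,0],[0,0,0]],[[0,0,0],[0,0,0]]]' 42
python3 -m handwheel '[[[0,0,0],[0,0,0]],[[0,0,0],[0,0,0]]]'
```

```text
time_s: 22.65
tool_pos: [477.5, 215.2, 6.6]
orientation: [0.72, 0.694, 0.001, 0.0]
wrist_force: [6.0, -1.4, 0.9]
gripper_width: 17.5
time_s: 23.15
tool_pos: [476.3, 215.0, 6.2]
orientation: [0.72, 0.694, -0.0, -0.0]
wrist_force: [-0.7, 0.3, -0.4]
gripper_width: 42.0
time_s: 23.35
tool_pos: [476.5, 215.1, 6.4]
orientation: [0.72, 0.694, -0.0, -0.0]
wrist_force: [0.1, -0.2, -0.1]
gripper_width: 41.8
```

Released, and the wrist forces are zero. Lifting straight up.

```bash
python3 -m handwheel '[[[0,0,-5],[0,0,0]],[[0,0,-10],[0,0,0]],[[0,0,-20],[0,0,0]],[[0,0,-30],[0,0,0]],[[0,0,-30],[0,0,0]]]'
python3 -m handwheel '[[[0,0,-40],[0,0,0]],[[0,0,-40],[0,0,0]],[[0,0,-20],[0,0,0]],[[0,0,0],[0,0,0]],[[0,0,0],[0,0,0]]]'
python3 - <<'E'
from h import *
p=snap('wrist','wrist15.png')
cv2.imwrite('pics/wrist15z.png',cv2.resize(p['img'][60:330,180:440],None,fx=2.2,fy=2.2,interpolation=2))
p=snap('scene');cv2.imwrite('pics/scene15z.png',cv2.resize(p['img'][110:240,200:390],None,fx=4.2,fy=4.2,interpolation=2))
E
```

```text
time_s: 23.85
tool_pos: [476.4, 215.0, 103.0]
orientation: [0.72, 0.694, -0.0, -0.0]
wrist_force: [0.3, 1.6, 0.1]
gripper_width: 42.3
time_s: 24.35
tool_pos: [476.5, 215.1, 201.9]
orientation: [0.72, 0.694, 0.001, 0.0]
wrist_force: [-0.2, -0.0, -0.3]
gripper_width: 42.0
```

View pics/wrist15z.png

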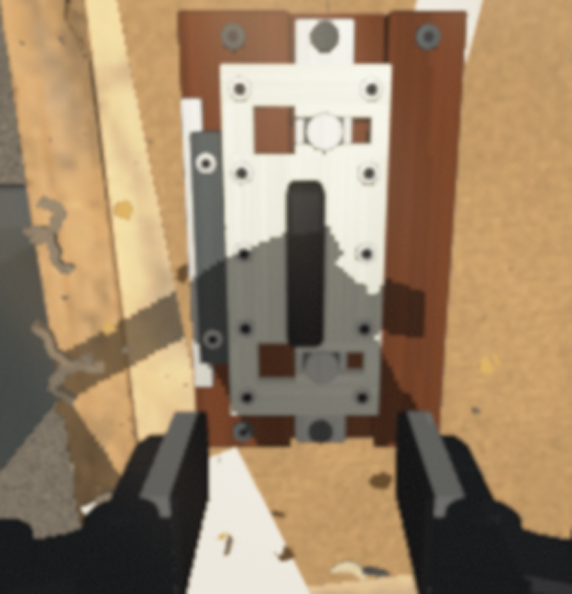

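View pics/scene15z.png

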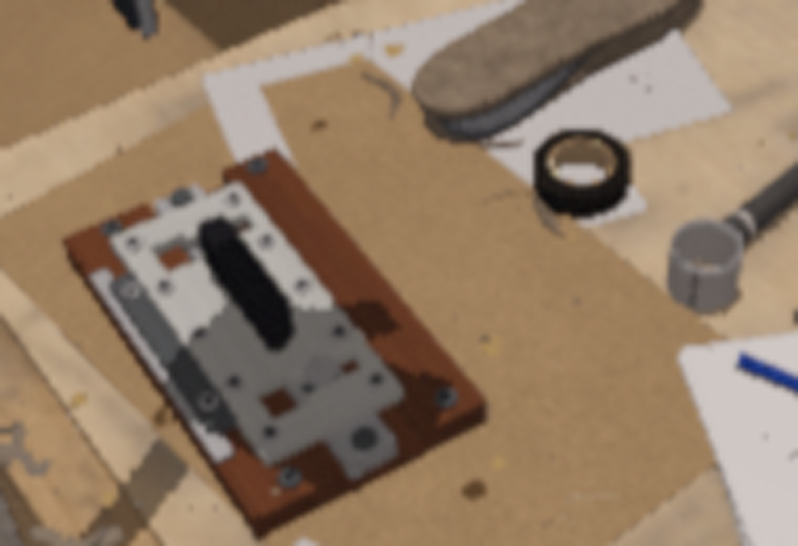

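Both pins stand in the narrow slots at (323,131) and (321,366) in the crop. The plate edge lies flush along the bar, the die and roll haven't moved, and the arm is clear. Handing in.

Run:
```python
from h import *
p=robot.snapshot('wrist');print([at_depth(p,(180+u/2.2,60+v/2.2)).round(1) for u,v in [(300,85),(300,395),(235,200),(350,240)]])
print(robot.sign_off())
```

```text
[array([478.3, 295.9,  29.1]), array([472.3, 137.5,  29.6]), array([444.2, 243.2,  29.7]), array([500.6, 221. ,  29.1])]
the job is handed in; nothing more can be done
None
```

The template is home on the jig and the job is handed in, at about 24.5 s of the 72 s allowed. I gripped it by the bar, let it down over both pins, slid it about 25 mm towards the robot to the stop bar, pressed it and let go.

**Last checks**
- **Pins:** both stand in the narrow slots.
- **Lying flat:** the plate's top read 29.1 to 29.7 mm at four points.
- **Stop bar:** the plate's edge looks flush along the bar in the last wrist picture.
- **Release:** wrist forces were about zero after letting go, and the arm is clear.
- **Left alone:** the round die and the tape roll look unmoved.

**What went wrong or stays uncertain**
- **First grasp:** it closed on air above the bar. The cameras showed the fingertips about 31 mm short of the reported TCP, which disagrees with the description. I corrected for this and the second grasp held, with no sign that the template had moved.
- **Pressing force:** I can't read it at the bar itself. The wrist showed about 7.7 N; less the 2–3 N of sliding friction, that is about 5–6 N on the bar. No reading while the template was in contact exceeded 8.4 N along the slide.
- **Height reading:** the plate's top should be at 28 mm, so the depth picture reads 1–2 mm high. That is within the stated calibration.

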